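# Screw the outlet elbow onto the ventilator port and stop at the pointer

## Task

Put the loose metal elbow onto the threaded stub on the console's sloping panel (its lugs pass the notches with the outlet towards the panel's low edge), screw it down clockwise along the thread, and stop with its outlet pointing straight over the dark pointer beside the stub. Then let go. Do not shift the pointer, and leave the coupling, the bottle and the power supply standing about where they are.

Things in the scene. Friction and masses are not known exactly. Their poses are not given: they have to be found in the camera images.
- elbow_grip (a point): Loose aluminium pipe elbow, 78 mm tall, about 200 g, standing upright at any yaw. This point: on its axis, 58 mm above its underside, mid of the square block (32 x 32 mm, from 41 to 78 mm up). Grasp the block across its free flats, closing along y. x: the way the outlet points; z: up the axis. Below the block a round hollow skirt, 48 mm outside, 41 mm tall.
- elbow_outlet (a point): Centre of the mouth of the elbow's outlet tube (25 mm diameter, rim 29 mm): 55 mm from the elbow's axis along its x, 59 mm above its underside. Same axes as elbow_grip.
- elbow_foot (a point): Centre of the elbow's underside; axes as elbow_grip. The skirt's bore is open below, 39.4 mm wide, 38 mm deep (30 mm wide above 24 mm). In it, 2 to 5 mm up, two lugs reach in to 15 mm from the axis: a wide one (13.5 mm) right below the outlet (+x), a narrow one (7.5 mm) opposite.
- machine: Steel console, 210 x 200 mm, its top a panel sloping 26 degrees: 45 mm high at the low edge, which faces away from the robot and to its left (halfway between, give or take 0.35 rad), 147 mm at the high edge. Origin: centre of its underside; x: level, from the low to the high edge; z: up; y: level, square to both.
- port: Steel stub in the middle of the panel, square to it. Origin: on the stub's axis at the seat, the flat top of its 52 mm collar, 14 mm above the panel. z: along the stub outwards, tilted 26 degrees from vertical towards the panel's low edge; x: up the slope; y: level. The stub's nose ends at z = 37 mm, 19 mm wide, tapering out to 28 mm at z = 31 mm.
- stub_flange (a point): Centre of the top of the stub's flange, 20 mm (19.8) above the seat; axes as port. Flange 37 mm wide, 3 mm thick, with a wide notch (17 mm) towards -x, the low edge, and a narrow one (11 mm) opposite. The elbow's lugs rest on it (underside 18 mm above the seat) until its outlet points to -x within about 5 degrees; pressed lightly, it then drops 6.5 mm.
- stub_thread (a point): On the stub's axis 10 mm above the seat; axes as port. Two-start thread, 37 mm wide, lead 16 mm a turn, clockwise down seen from above. The outlet starts at -x (underside 11.3 mm above the seat) and turns through +y to +x, 130 to 230 degrees by pointer; the seat stops it at 255. Turns easily, stays where left. Play: 2 mm axial, 1 mm radial.
- pointer_tip (a point): Dark steel pointer: tongue with an upright 3 mm fin, on a stiff swivel ring round the stub's foot, within 50 degrees of port's +x. This point: top of the fin, 66 mm from the stub's axis, 5 mm above the seat. z: along the stub; x: from the stub's axis outwards through the pointer. The outlet must end above it, pointing the same way.
- coupling: Bystander: straight aluminium coupling, round, no side outlet, 49 mm in diameter, 66 mm tall, standing; origin at the centre of its underside.
- bottle: Bystander: white plastic bottle, 52 mm in diameter, 130 mm tall, standing; origin at the centre of its underside.
- supply: Bystander: black power supply 75 x 110 x 34 mm; origin at the centre of its underside.
Mind the look-alikes: they are no part of the job. Leave any red look-alike of the part that bears elbow_grip alone.

How it is judged:
At the end, for the whole second after the job is handed in: The elbow is screwed on the stub, upright along its axis (within 0.12 rad), down the thread (outlet centre between 56 and 66.8 mm above the seat), and its outlet mouth lies above the pointer, at most 7 mm to either side of it (about 7 degrees) and on the pointer's side of the stub (y of elbow_outlet in the frame of pointer_tip between -0.007 and 0.007 m and x of elbow_outlet in the frame of pointer_tip above -0.025 m and z of elbow_outlet in the frame of port between 0.056 and 0.0668 m and angle between the z axis of elbow_grip and the z axis of port, either way round below 0.12 rad); the robot touches nothing.
It fails at once if the pointer is shifted by more than 5 mm (distance of pointer_tip from where it was at the start of the episode above 0.005 m).
It fails at once if the coupling, the bottle or the power supply is moved by more than 30 mm (distance of any of coupling, bottle, supply from where it was at the start of the episode above 0.03 m).
It also fails if it takes over 67 s, if anything falls off the work surface, if the arm or the gripper's body presses on something with over 40 N, if the wrist force passes 120 N, or if a joint passes its speed limit or range.

## Robot

A 6-joint arm with a two-finger parallel gripper is mounted at the origin on the work surface. World frame = base frame: x ahead of the robot, y to its left, z up, the work surface at z = 0. Lengths are in m, angles in rad, forces in N, time in s.
With the tool pointing down it reaches from about 0.35 to 0.925 m from the base axis. Payload 6.4 kg.
Tool frame: the origin (TCP) lies between the finger pads; the fingertips stand 14 mm ahead of it and the grasp point (between the pads) lies 5 mm behind it; z points along the fingers, y is the direction in which the jaws open and shut (so a half turn about z gives the same grasp; the last joint's range is limited). The gripper opens to 85 mm and grips with 20 to 120 N. Pads are 22 mm wide; open, the fingers measure 114 mm over their backs; the gripper's body (76 mm by 85 mm) begins 54 mm behind the grasp point. The pads swing forward as they close: fully open they stand 13 mm farther back than shut.
Start: joints at [-1.474, 0.245, 1.558, -0, 1.339, -0.174], TCP at [0.174, -0.626, 0.245] pointing down, gripper open.
Joint ranges: [-3.13, 3.13], [-1.02, 2.26], [0.13, 2.54], [-0.95, 4.09], [0.21, 2.88], [-2.74, 2.74]. Speed limits (rad/s): [2.57, 2.57, 3.14, 3.14, 3.14, 3.14].

## Interface

Orientations are given as a rotation vector (axis times angle).
In Python, from rig import get_state, grab_frame, calibration, finish_job gives the robot as it stands.
- The arm moves only by the tool send_rows, never from a script. Its argument "commands" is a list of rows, each a list of 2 entries, a list of its own where there are three numbers: the shift along the tool's x, y, z in units of 25 mm (1.0 is 25 mm), then the turn about the tool's z in units of 5 degrees (1.0 is 5 degrees). In form: [[[dx, dy, dz], roll], ...]. A call has 1 to 20 rows; each row shifts and turns the commanded pose from where the row before left it, along the tool's axes as they then stand; what a row does not reach is not made up. A row lasts 1/12 s, in which the tool goes at most 41.7 mm and 7.16 degrees, less where a joint would pass 70% of its speed; a pose out of reach is approached as far as the arm can. A call is refused whole if a number of a shift passes 1 or a number of a turn 1, either way. A call with a gripper value outside its range is refused whole. "gripper" is the closure in counts, from 0 (fully open) to 255 (shut), set as the call begins (left out, the last holds). The fingers move at their own pace and stop on an object; "squeeze" is the grip in N (left out, the last holds). Time passes only in rows, so rows that do not move let the fingers close. It gives the time, the measured TCP pose, the force and the opening at its end, in the units of the state.
- get_state(): the state, without advancing time (a new reading comes with each control period).
- grab_frame(name): name is "scene" or "top" or "wrist"; returns (picture, depth): 480x640x3 uint8, red, green, blue; 480x640 float32, m along the optical axis (not along the pixel's ray), 0 where there is no reading.
- calibration(name): a dict with "fx", "fy", "cx", "cy" (pixels), "world_from_camera" (4x4, takes a point from camera to world coordinates). Camera axes: x right, y down, z forward; pixel columns grow to the right and rows downward; lengths in m; the calibration is good to about 2 mm. A picture is of the moment at which its call begins: read the wrist's pose just before it. calibration takes no time and is no camera call; for the wrist camera it gives the pose at the moment of the call.
- finish_job(): hands the job in, once; it reports no verdict.
The state is a dict: "time": time; "joints": joint angles; "dq": joint speeds; "tau": joint torques, N m; "eef_pos": TCP position; "ee_rot": TCP orientation; "contact_force": force on the tool from outside, world axes, zero at the start; "torque": the same for the moment, N m; "opening": finger opening in m.
Only numpy, scipy, OpenCV 4.12 (cv2) and the standard library are available. Lean on these libraries where they do the work, as an engineer would, in place of code of your own. Each camera call takes 0.05 s, during which the arm holds its last target.

## Working session

There is one attempt and no reset: what is moved stays moved. The work goes in short steps, Python scripts to look and compute and a tool call to move; the robot and the scene stay as the last step left them, time stands still between calls to the robot, and variables do not carry over. Pictures are saved under pics/ and viewed, and the job is handed in when it is done.

Besides the shell and the picture viewer there is one more tool, called after "Emit:" by a JSON object that holds its "api" and its "payload". send_rows: Moves the arm, as the interface text tells. Its arguments: {"type":"object","properties":{"commands":{"type":"array","items":{"type":"array"}},"gripper":{"type":"number"},"squeeze":{"type":"number"}},"required":["commands"]}

```bash
mkdir -p pics; ls; python3 - <<'E'
from rig import *
import cv2
s=get_state();print(s)
for n in("scene","top","wrist"):
    p,d=grab_frame(n);cv2.imwrite(f"pics/{n}0.png",p[:,:,::-1]);c=calibration(n);print(n,c)
E
```

```text
pics
{'time': 0.0, 'joints': array([-1.47407394e+00,  2.45820949e-01,  1.55900611e+00, -3.71661646e-05,
        1.33869467e+00, -1.74088399e-01]), 'dq': array([ 0.00085091, -0.00215129, -0.00035886,  0.00041058,  0.00201255,
        0.00018066]), 'tau': array([-4.32756788e-04, -4.29506063e+01, -3.26127362e+01, -1.48452618e-04,
        5.37556421e-03,  4.43819829e-06]), 'eef_pos': array([ 0.17383601, -0.62577579,  0.24418015]), 'ee_rot': array([-3.11092349e+00, -4.23842837e-01, -6.03903512e-05]), 'contact_force': array([0.30072611, 0.26230729, 0.50090011]), 'torque': array([ 0.05458661, -0.02284036,  0.01167035]), 'opening': 0.08558936789318561}
scene {'fx': 470.7786795652042, 'fy': 470.7786795652042, 'cx': 320.0391186780045, 'cy': 235.84512963745263, 'world_from_camera': array([[-7.98788990e-01,  3.22899825e-01, -5.07613881e-01,
         1.00586077e+00],
       [ 6.01610886e-01,  4.27747397e-01, -6.74608409e-01,
         6.56810161e-01],
       [-7.00421014e-04, -8.44255806e-01, -5.35939962e-01,
         6.09323057e-01],
       [ 0.00000000e+00,  0.00000000e+00,  0.00000000e+00,
    
[... 265 characters left out ...]
95793310e-02, -1.72359356e-03,
         4.02476705e-03],
       [-4.79123065e-04, -1.11944082e-01, -9.93714392e-01,
         1.12849046e+00],
       [ 0.00000000e+00,  0.00000000e+00,  0.00000000e+00,
         1.00000000e+00]])}
wrist {'fx': 333.30528667581393, 'fy': 333.30528667581393, 'cx': 321.3333323270182, 'cy': 238.6967779044159, 'world_from_camera': array([[ 2.67156995e-01, -9.25768686e-01, -2.67543418e-01,
         2.41720960e-01],
       [-9.63652774e-01, -2.56851895e-01, -7.34876543e-02,
        -6.07046326e-01],
       [-6.86464580e-04,  2.77451698e-01, -9.60739343e-01,
         3.74077559e-01],
       [ 0.00000000e+00,  0.00000000e+00,  0.00000000e+00,
         1.00000000e+00]])}
```

View pics/scene0.png

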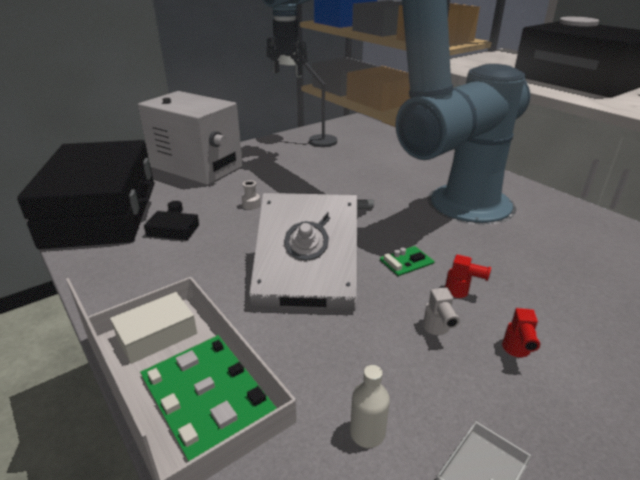

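View pics/top0.png

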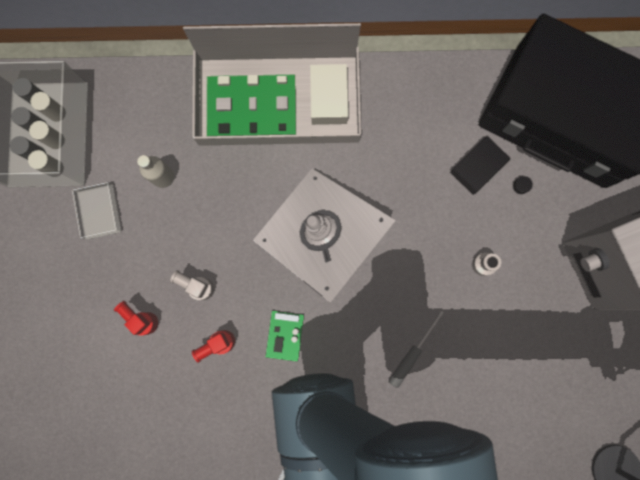

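View pics/wrist0.png

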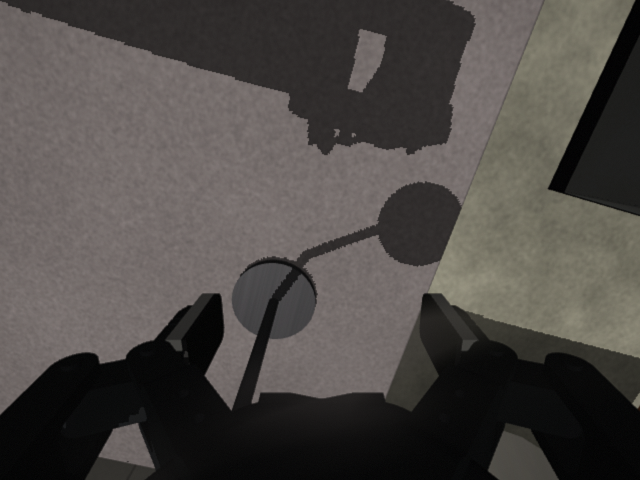

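The scene view shows the silver elbow at about (440,310), the console stub at (305,235) and the red look-alikes at (460,275) and (522,330). In the top view the elbow is at (195,287) with its outlet towards the upper left. The stub is at (320,230), the pointer at (326,254), the coupling at (487,262) and the bottle at (150,165). Next I measure positions with the depth clouds.

```bash
cat > h.py <<'E'
import numpy as np, cv2
from rig import *
def cloud(n):
    c=calibration(n); p,d=grab_frame(n)
    v,u=np.mgrid[0:480,0:640]
    X=np.stack([(u-c["cx"])/c["fx"]*d,(v-c["cy"])/c["fy"]*d,d],-1)
    T=c["world_from_camera"]; W=X@T[:3,:3].T+T[:3,3]
    W[d==0]=np.nan
    return p,W
def ray(n,u,v,c=None):
    c=c or calibration(n); T=c["world_from_camera"]
    r=T[:3,:3]@np.array([(u-c["cx"])/c["fx"],(v-c["cy"])/c["fy"],1]); return T[:3,3],r
def proj(n,P,c=None):
    c=c or calibration(n); T=c["world_from_camera"]; q=T[:3,:3].T@(np.asarray(P)-T[:3,3]); return c["fx"]*q[0]/q[2]+c["cx"],c["fy"]*q[1]/q[2]+c["cy"]
E
python3 - <<'E'
from h import *
np.set_printoptions(precision=4,suppress=True)
for n in("top","scene"):
    p,W=cloud(n); np.savez(f"c_{n}.npz",p=p,W=W)
    hsv=cv2.cvtColor(p,cv2.COLOR_RGB2HSV)
    # approx elbow pos
    if n=="top":
        print("table z",np.nanmedian(W[330:400,200:260,2]))
        e=W[287,195];st=W[225,318];print(e,st)
    m=(np.hypot(W[...,0]-e[0],W[...,1]-e[1])<.075)&(W[...,2]>.012)&(hsv[...,1]<110)
    P=W[m];print(n,"elbow pts",len(P),P.min(0),P.max(0))
    T=P[P[:,2]>.072];print(" top",len(T),T.mean(0),cv2.minAreaRect((T[:,:2]*1000).astype(np.float32)))
    # outlet direction
    O=P[(P[:,2]>.03)]; print(" all",cv2.minAreaRect((O[:,:2]*1000).astype(np.float32)))
    # panel
    m=(np.hypot(W[...,0]-st[0],W[...,1]-st[1])<.12)&(np.hypot(W[...,0]-st[0],W[...,1]-st[1])>.05)&(W[...,2]>.045)
    P=W[m]
    for k in range(5):
        A=np.c_[P[:,:2],np.ones(len(P))];s=np.linalg.lstsq(A,P[:,2],rcond=None)[0];r=P[:,2]-A@s;P=P[abs(r)<max(.003,2*r.std())]
    nn=np.array([-s[0],-s[1],1]);nn/=np.linalg.norm(nn);print(" panel n",nn,"tilt",np.degrees(np.arccos(nn[2])),"low az",np.degrees(np.arctan2(nn[1],nn[0])),"plane",s,r.std(),len(P))
    print(" panel rect",cv2.minAreaRect((P[:,:2]*1000).astype(np.float32)))
    # stub points: height above panel
    hh=(W-np.array([0,0,s[2]]))@nn
    m=(np.hypot(W[...,0]-st[0],W[...,1]-st[1])<.09)
    for a,b in((.011,.017),(.031,.036),(.043,.053)):
        Q=W[m&(hh>a)&(hh<b)]; print("  band",a,b,len(Q),Q.mean(0) if len(Q) else "", hh[m&(hh>a)&(hh<b)].mean() if len(Q) else "")
E
for n in scene top; do python3 - <<E
import cv2
p=cv2.imread("pics/${n}0.png")
b=(235,180,380,320) if "$n"=="scene" else (250,165,400,305)
q=p[b[1]:b[3],b[0]:b[2]];cv2.imwrite("pics/${n}0c.png",cv2.resize(q,None,fx=4,fy=4,interpolation=cv2.INTER_CUBIC))
E
done
```

```text
table z 0.00011945355154652226
[0.4443 0.2676 0.0724] [0.5573 0.013  0.1382]
top elbow pts 719 [0.4202 0.2436 0.0123] [0.4811 0.321  0.0828]
 top 290 [0.4459 0.2725 0.0767] ((452.3680725097656, 284.8191223144531), (70.12962341308594, 31.674760818481445), 62.03363037109375)
 all ((454.49609375, 280.8269348144531), (80.52580261230469, 47.17148208618164), 49.84052658081055)
 panel n [0.28   0.3362 0.8992] tilt 25.944937833632416 low az 50.211694530601115 plane [-0.3114 -0.3739  0.2716] 0.001428081356557532 6386
 panel rect ((553.114013671875, 9.425048828125), (209.56358337402344, 200.1311798095703), 50.36231994628906)
  band 0.011 0.017 186 [0.5473 0.0078 0.1136] 0.01384131427346895
  band 0.031 0.036 73 [0.5564 0.0182 0.1294] 0.03405959459711359
  band 0.043 0.053 131 [0.5649 0.0244 0.141 ] 0.048957728081328714
scene elbow pts 1101 [0.4222 0.2453 0.0121] [0.4831 0.3224 0.0797]
 top 260 [0.4466 0.2713 0.0763] ((452.26336669921875, 284.7140197753906), (72.08837127685547, 32.2430534362793), 63.33269119262695)
 all ((456.3599853515625, 283.29052734375), (74.57469177246094, 39.973060607910156), 61.80452346801758)
 panel n [0.2789 0.3375 0.899 ] tilt 25.968995812989455 low az 50.43112287262982 plane [-0.3103 -0.3755  0.2702] 0.0013640561678311697 6920
 panel rect ((552.4465942382812, 8.292694091796875), (213.72354125976562, 199.1921844482422), 50.396636962890625)
  band 0.011 0.017 190 [0.5565 0.0197 0.1057] 0.013955029498926132
  band 0.031 0.036 62 [0.5634 0.0236 0.1245] 0.03411198321983666
  band 0.043 0.053 137 [0.5669 0.0272 0.1385] 0.048885654308957464
```

View pics/scene0c.png

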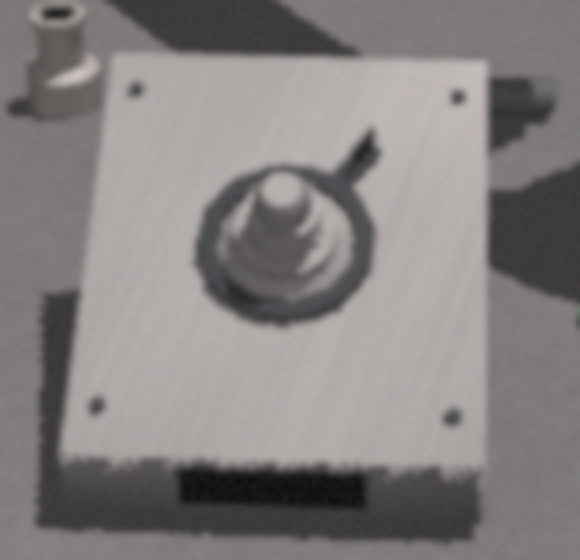

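View pics/top0c.png

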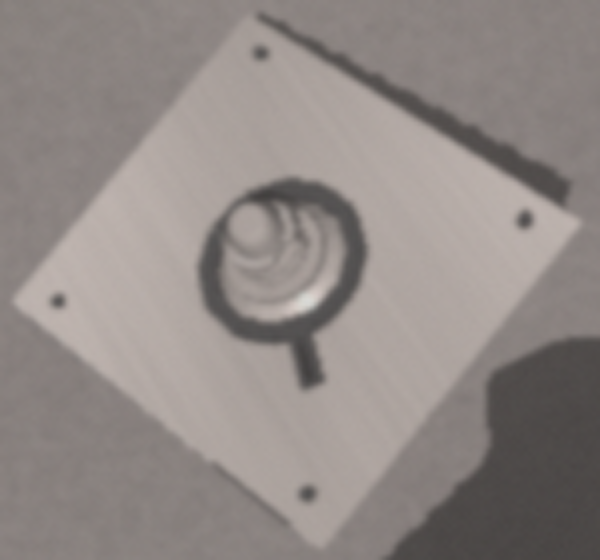

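The crops show the stub nose top at about (312,220) in the top view and (306,226) in the scene view. The pointer fin sits around (327,261) in the top view. Next I check the port by triangulation and refine the elbow and pointer.

```bash
python3 - <<'E'
from h import *
np.set_printoptions(precision=4,suppress=True)
az=np.radians(50.3);t=np.radians(26)
u=np.array([np.cos(az),np.sin(az),0]);n=np.sin(t)*u+np.array([0,0,np.cos(t)])
px=-np.cos(t)*u+np.array([0,0,np.sin(t)]);py=np.cross(n,px)
C=np.array([.5528,.0089,.0958]);P=C+.014*n
print("P",P,"py",py)
for nm in("top","scene"):
    print(nm,"nose",proj(nm,P+.037*n),"collar",proj(nm,P))
    D=np.load(f"c_{nm}.npz");W=D["W"];p=D["p"]
    L=(W-P)@np.stack([px,py,n],1)
    r=np.hypot(L[...,0],L[...,1])
    m=(r<.014)&(L[...,2]>.0345)&(L[...,2]<.042); v,uu=np.nonzero(m);print(" nose pix",uu.mean(),v.mean(),m.sum(),"local",np.median(L[m],0))
    g=cv2.cvtColor(p,cv2.COLOR_RGB2GRAY)
    m=(r>.04)&(r<.09)&(abs(L[...,2])<.02)&(g<100)&(L[...,0]>0)
    Q=L[m];print(" pointer n",m.sum(),"ang",np.degrees(np.arctan2(Q[:,1].mean(),Q[:,0].mean())),"rmax",r[m].max(),Q.mean(0), Q.max(0))
    e=np.array([.445,.27])
    hsv=cv2.cvtColor(p,cv2.COLOR_RGB2HSV)
    m=(np.hypot(W[...,0]-e[0],W[...,1]-e[1])<.05)&(W[...,2]>.0755)&(hsv[...,1]<110)
    v,uu=np.nonzero(m)
    # rays to z=.078
    pts=[]
    for a,b in zip(uu,v):
        o,d=ray(nm,a,b);pts.append((o+d*(.078-o[2])/d[2])[:2])
    pts=np.array(pts);print(" elbow top",len(pts),pts.mean(0),cv2.minAreaRect((pts*1000).astype(np.float32)))
    m=(np.hypot(W[...,0]-e[0],W[...,1]-e[1])<.085)&(W[...,2]>.045)&(W[...,2]<.0745)&(hsv[...,1]<110)
    q=W[m];dd=q[:,:2]-pts.mean(0);f=dd[np.hypot(*dd.T)>.03];print(" outlet az",np.degrees(np.arctan2(f[:,1].mean(),f[:,0].mean())),len(f),np.hypot(*f.T).max())
E
```

```text
P [0.5567 0.0136 0.1084] py [ 0.7694 -0.6388 -0.    ]
top nose (np.float64(311.1299749243628), np.float64(219.8438331748843)) collar (np.float64(317.8689407372922), np.float64(227.58575852100296))
 nose pix 311.4175824175824 220.5164835164835 91 local [ 0.0016 -0.0006  0.0368]
 pointer n 200 ang -18.516463801682203 rmax 0.07289699371416616 [ 0.0367 -0.0123 -0.0076] [0.0602 0.0427 0.0094]
 elbow top 205 [0.4438 0.2684] ((451.62335205078125, 283.6037902832031), (67.3851318359375, 31.441654205322266), 62.639747619628906)
 outlet az 60.015310531266714 157 0.05670275534688116
scene nose (np.float64(305.04882706715927), np.float64(227.14012218622452)) collar (np.float64(305.95688120595696), np.float64(237.24779211598016))
 nose pix 305.5853658536585 227.14634146341464 82 local [ 0.001  -0.0008  0.0364]
 pointer n 129 ang -24.44062214826474 rmax 0.07341217963091269 [ 0.0351 -0.0159 -0.0081] [0.0606 0.0425 0.0067]
 elbow top 196 [0.4452 0.269 ] ((445.32049560546875, 268.615478515625), (32.192527770996094, 31.532196044921875), 61.43479537963867)
 outlet az 59.82325270009582 282 0.05535445879752147
```

Emit:
{"api": "send_rows", "payload": {"commands": [[[0.88,-0.6,0],-0.5],[[0.88,-0.6,0],0],[[0.88,-0.6,0],0],[[0.88,-0.6,0],0],[[0.88,-0.6,0],0],[[0.88,-0.6,0],0],[[0.88,-0.6,0],0],[[0.88,-0.6,0],0],[[0.88,-0.6,0],0],[[0.88,-0.6,0],0],[[0.88,-0.6,0],0],[[0.88,-0.6,0],0],[[0.88,-0.6,0],0],[[0.88,-0.6,0],0],[[0.88,-0.6,0],0],[[0.88,-0.6,0],0]]}}

```text
time: 1.58
eef_pos: [0.4359, -0.2887, 0.2453]
ee_rot: [3.103, 0.492, 0.0]
contact_force: [-0.1, 0.9, -0.2]
opening: 0.0856
```

```bash
cat >> h.py <<'E'
from scipy.spatial.transform import Rotation as R
def tool(s=None):
    s=s or get_state(); M=R.from_rotvec(s["ee_rot"]).as_matrix(); return s["eef_pos"],np.degrees(np.arctan2(M[1,0],M[0,0])),M
def go(tgt,az=None):
    s=get_state();p,a,M=tool(s); d=M.T@(np.asarray(tgt)-p)/.025
    print("t %.2f"%s["time"],"pos",np.round(p,4),"az %.2f"%a,"tilt %.2f"%np.degrees(np.arccos(-M[2,2])),"q",np.round(s["joints"],2),"F",np.round(s["contact_force"],1),"open",round(s["opening"],4))
    print(" delta units (current axes)",np.round(d,3),"" if az is None else "roll units %.2f"%(-(((az-a)+180)%360-180)/5))
E
python3 - <<'E'
from h import *
go([.4452,.2688,.2],61.5)
E
```

```text
t 1.58 pos [ 0.4359 -0.2887  0.2453] az 18.01 tilt 0.01 q [-0.8  -0.06  1.88  0.    1.32  0.45] F [-0.1  0.9 -0.2] open 0.0856
 delta units (current axes) [  7.251 -21.094   1.81 ] roll units -8.70
```

Emit:
{"api": "send_rows", "payload": {"commands": [[[0.35,-1,0],0],[[0.35,-1,0],0],[[0.35,-1,0],0],[[0.35,-1,0],0],[[0.35,-1,0],0],[[0.35,-1,0],0],[[0.35,-1,0],0],[[0.35,-1,0],0],[[0.35,-1,0],0],[[0.35,-1,0],0],[[0.35,-1,0],0],[[0.35,-1,0],0],[[0.35,-1,0],0],[[0.35,-1,0],0],[[0.35,-1,0],0],[[0.35,-1,0],0],[[0.35,-1,0],0],[[0.35,-1,0],0],[[0.35,-0.5,0],0],[[0.3,0,0],0]]}}

```text
time: 3.25
eef_pos: [0.457, 0.2057, 0.2452]
ee_rot: [-3.101, -0.497, 0.0]
contact_force: [-0.7, -0.1, 0.9]
opening: 0.0853
```

Emit:
{"api": "send_rows", "payload": {"commands": [[[0,0,0],-1],[[0,0,0],-1],[[0,0,0],-1],[[0,0,0],-1],[[0,0,0],-1],[[0,0,0],-1],[[0,0,0],-1],[[0,0,0],-1],[[0,0,0],-0.7],[[0,0,0],0]]}}

```text
time: 4.08
eef_pos: [0.4578, 0.2028, 0.2453]
ee_rot: [2.699, 1.607, -0.0]
contact_force: [0.4, 1.1, 0.4]
opening: 0.0852
```

```bash
python3 - <<'E'
from h import *
go([.4452,.2688,.17],61.5)
p,W=cloud("wrist");cv2.imwrite("pics/w1.png",p[:,:,::-1]);np.savez("c_w1.npz",p=p,W=W)
c=calibration("wrist");print(proj("wrist",[.4452,.2688,.078],c))
hsv=cv2.cvtColor(p,cv2.COLOR_RGB2HSV)
e=np.array([.445,.269])
m=(np.hypot(W[...,0]-e[0],W[...,1]-e[1])<.08)&(W[...,2]>.0758)&(W[...,2]<.082)&(hsv[...,1]<110)
P=W[m];print(m.sum(),P.mean(0),cv2.minAreaRect((P[:,:2]*1000).astype(np.float32)))
E
```

```text
t 4.08 pos [0.4578 0.2028 0.2453] az 61.52 tilt 0.02 q [ 0.19 -0.11  1.93 -0.    1.32  0.69] F [0.4 1.1 0.4] open 0.0852
 delta units (current axes) [ 2.08  -1.703  3.01 ] roll units 0.00
(np.float64(272.4059369950571), np.float64(164.6072665487505))
1323 [0.44566312 0.26793127 0.07869946] ((445.15313720703125, 267.9145812988281), (30.89866828918457, 31.901460647583008), 61.32695007324219)
```

View pics/w1.png

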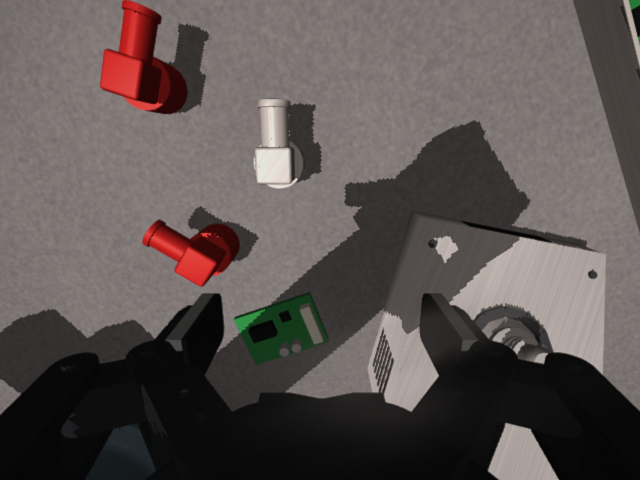

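The wrist view shows the silver elbow at (273,165) with its outlet pointing straight up the picture. Both red look-alikes are clear of the finger path. Now I descend.

Emit:
{"api": "send_rows", "payload": {"commands": [[[0.5,-0.42,0],0],[[0.5,-0.42,0],0],[[0.5,-0.42,0],0],[[0.55,-0.43,0],0],[[0,0,1],0],[[0,0,1],0],[[0,0,1],0],[[0,0,1],0],[[0,0,0.5],0],[[0,0,0],0],[[0,0,0],0]]}}

```text
time: 5.05
eef_pos: [0.445, 0.2686, 0.1329]
ee_rot: [-2.7, -1.605, 0.001]
contact_force: [-0.2, -0.3, -0.2]
opening: 0.0855
```

```bash
python3 - <<'E'
from h import *
go([.4452,.2680,.058],61.4)
E
```

```text
t 5.05 pos [0.445  0.2686 0.1329] az 61.46 tilt 0.03 q [ 0.32  0.08  1.97 -0.    1.1   0.82] F [-0.2 -0.3 -0.2] open 0.0855
 delta units (current axes) [-0.016  0.02   2.996] roll units 0.01
```

Emit:
{"api": "send_rows", "payload": {"commands": [[[0,0,1],0],[[0,0,1],0],[[0,0,0.6],0],[[0,0,0.4],0],[[0,0,0],0],[[0,0,0],0]]}}

```text
time: 5.55
eef_pos: [0.4459, 0.2691, 0.059]
ee_rot: [2.7, 1.606, 0.003]
contact_force: [0.1, -0.3, 0.2]
opening: 0.0854
```

Emit:
{"api": "send_rows", "payload": {"commands": [[[0,0,0],0],[[0,0,0],0],[[0,0,0],0],[[0,0,0],0],[[0,0,0],0],[[0,0,0],0],[[0,0,0],0],[[0,0,0],0],[[0,0,0],0],[[0,0,0],0]], "gripper": 255, "squeeze": 30}}

```text
time: 6.38
eef_pos: [0.4452, 0.269, 0.0585]
ee_rot: [2.7, 1.607, 0.001]
contact_force: [-1.0, 0.2, 5.4]
opening: 0.0316
```

Emit:
{"api": "send_rows", "payload": {"commands": [[[0,0,-0.5],0],[[0,0,-1],0],[[0,0,-1],0],[[0,0,-1],0],[[0,0,-1],0],[[0,0,-1],0],[[0,0,-1],0],[[0,0,-1],0],[[0,0,0],0],[[0,0,0],0]]}}

```text
time: 7.22
eef_pos: [0.4451, 0.2689, 0.2464]
ee_rot: [2.699, 1.606, 0.004]
contact_force: [-0.3, -0.3, -2.9]
opening: 0.0315
```

```bash
python3 - <<'E'
from h import *
go([.5567,.0136,.3],50.3)
for n in("scene","wrist"):
    p,W=cloud(n);cv2.imwrite(f"pics/{n}2.png",p[:,:,::-1])
E
```

```text
t 7.22 pos [0.4451 0.2689 0.2464] az 61.52 tilt 0.15 q [ 0.33 -0.06  1.89 -0.    1.32  0.82] F [-0.3 -0.3 -2.9] open 0.0315
 delta units (current axes) [-6.845  8.798 -2.143] roll units 2.24
```

View pics/scene2.png

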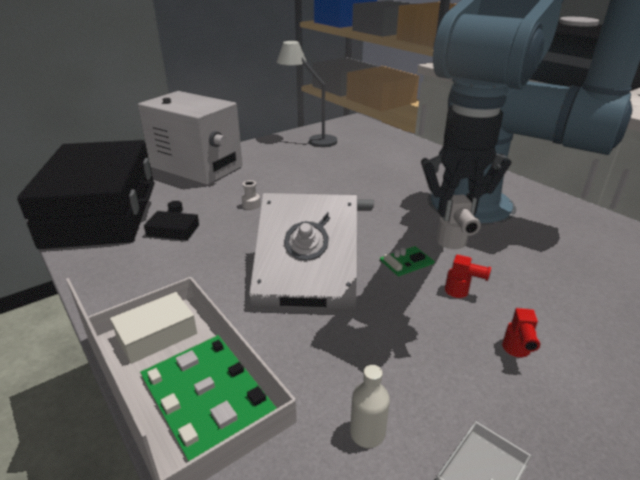

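View pics/wrist2.png

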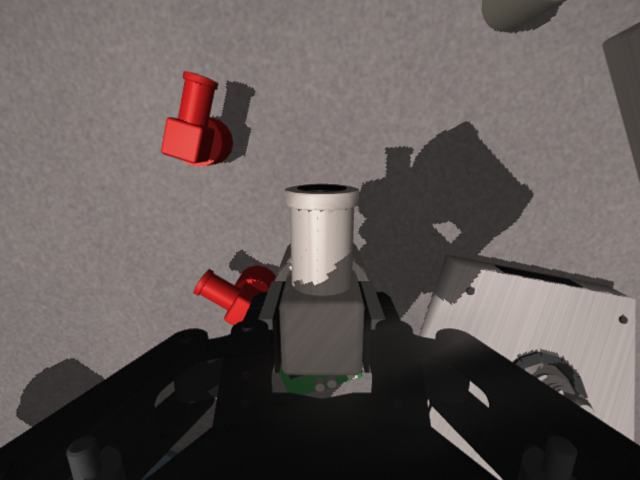

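The elbow is held upright, with its block between the pads around (320,330) in the wrist view. Next I roll to 50.3° and go above the stub.

Emit:
{"api": "send_rows", "payload": {"commands": [[[0,0,0],0.8],[[0,0,0],0.8],[[0,0,0],0.64],[[0,0,0],0]]}}

```text
time: 7.65
eef_pos: [0.4436, 0.2684, 0.2427]
ee_rot: [-2.844, -1.334, 0.007]
contact_force: [0.0, -0.4, -1.6]
opening: 0.0317
```

```bash
python3 - <<'E'
from h import *
go([.5634,.0225,.2464],50.3)
E
```

```text
t 7.65 pos [0.4436 0.2684 0.2427] az 50.26 tilt 0.26 q [ 0.33 -0.06  1.89  0.    1.32  1.02] F [ 0.  -0.4 -1.6] open 0.0317
 delta units (current axes) [-4.499  9.972 -0.153] roll units -0.01
```

Emit:
{"api": "send_rows", "payload": {"commands": [[[-0.3,0.6,0],0],[[-0.4,0.9,0],0],[[-0.4,0.9,0],0],[[-0.4,0.9,0],0],[[-0.4,0.9,0],0],[[-0.4,0.9,0],0],[[-0.4,0.9,0],0],[[-0.4,0.9,0],0],[[-0.4,0.9,0],0],[[-0.4,0.9,0],0],[[-0.4,0.9,0],0],[[-0.2,0.37,0],0],[[0,0,0],0],[[0,0,0],0],[[0,0,0],0]]}}

```text
time: 8.9
eef_pos: [0.564, 0.024, 0.2445]
ee_rot: [-2.842, -1.337, 0.002]
contact_force: [0.9, 0.1, -1.8]
opening: 0.0315
```

```bash
python3 - <<'E'
from h import *
go([.5634,.0225,.2123],50.3)
for n in("scene","wrist"):
    p,W=cloud(n);cv2.imwrite(f"pics/{n}3.png",p[:,:,::-1])
    if n=="scene":
        cv2.imwrite("pics/s3c.png",cv2.resize(p[100:320,220:400,::-1],None,fx=2.7,fy=2.7))
E
```

```text
t 8.90 pos [0.564  0.024  0.2445] az 50.39 tilt 0.11 q [-0.16  0.05  1.78  0.    1.32  0.53] F [ 0.9  0.1 -1.8] open 0.0315
 delta units (current axes) [-0.062  0.022  1.288] roll units 0.02
```

View pics/s3c.png

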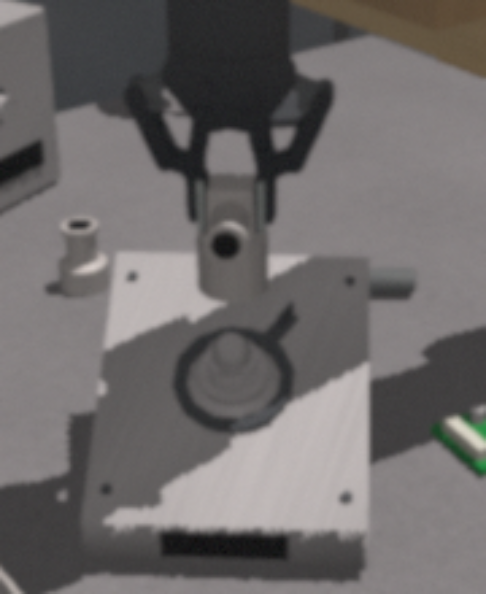

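View pics/wrist3.png

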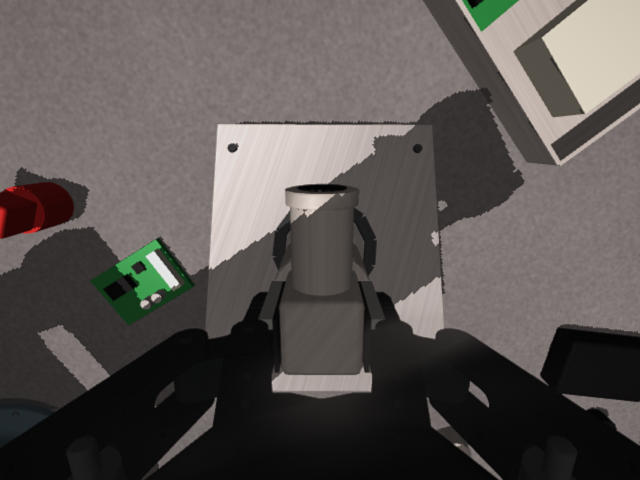

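```bash
python3 - <<'E'
from h import *
np.set_printoptions(precision=4,suppress=True)
az=np.radians(50.3);t=np.radians(26)
u=np.array([np.cos(az),np.sin(az),0]);n=np.sin(t)*u+np.array([0,0,np.cos(t)])
px=-np.cos(t)*u+np.array([0,0,np.sin(t)]);py=np.cross(n,px)
P=np.array([.5557,.0133,.1088]);B=np.stack([px,py,n],1)
for nm in("wrist","top","scene"):
    if nm=="wrist":p,W=cloud(nm);np.savez("c_w3.npz",p=p,W=W)
    else: D=np.load(f"c_{nm}.npz");p,W=D["p"],D["W"]
    L=(W-P)@B
    m=(abs(L[...,2]+.014)<.003)&(abs(L[...,0])<.13)&(abs(L[...,1])<.13)
    print(nm,"z",np.median(L[m][:,2]))
    for x in(-.1,-.08,-.06,-.04,0,.06):
        q=L[m&(abs(L[...,0]-x)<.004)]
        if len(q): print("  x",x,"y range",q[:,1].min(),q[:,1].max(),q[:,1].min()+q[:,1].max())
    print("  x range",[ (L[m&(abs(L[...,1]-y)<.004)][:,0].min().round(4),L[m&(abs(L[...,1]-y)<.004)][:,0].max().round(4)) for y in(-.07,.07)])
    g=cv2.cvtColor(p,cv2.COLOR_RGB2GRAY)
    m=(abs(L[...,2]+.010)<.012)&(np.hypot(L[...,0],L[...,1])<.04)&(g<(45 if nm=="wrist" else 90)); q=L[m]
    print("  ring x,y",q[:,:2].min(0),q[:,:2].max(0),len(q))
E
```

```text
wrist z -0.012360263537538295
  x -0.1 y range -0.0980132304372534 0.10189935911342812 0.003886128676174716
  x -0.08 y range -0.09789727549227767 0.10156036103634299 0.003663085544065317
  x -0.06 y range -0.09797456336109864 0.10202172696582235 0.004047163604723708
  x -0.04 y range -0.09778319415730796 0.10207823398005451 0.004295039822746552
  x 0 y range -0.09823124805245773 0.10206163198009147 0.0038303839276337404
  x 0.06 y range -0.09774854514594167 0.10214345906600208 0.004394913920060417
  x range [(np.float64(-0.1184), np.float64(0.0634)), (np.float64(-0.1175), np.float64(0.0626))]
  ring x,y [-0.0284 -0.0395] [0.0159 0.0396] 596
top z -0.013739991850269992
  x -0.1 y range -0.09902513824179135 0.09996163066572318 0.0009364924239318312
  x -0.08 y range -0.09945360314949583 0.10038154397332733 0.0009279408238314912
  x -0.06 y range -0.09859641127175087 0.10027355148334886 0.0016771402115979966
  x -0.04 y range -0.09930353296784067 0.1000167992987516 0.0007132663309109277
  x 0 y range -0.09889402169894941 0.100488331195318 0.0015943094963685872
  x 0.06 y range -0.09924
[... 152 characters left out ...]
  ring x,y [-0.0397 -0.0397] [0.0396 0.0396] 200
scene z -0.01432577226601231
  x -0.1 y range -0.09906758791609711 0.10000216496308686 0.0009345770469897513
  x -0.08 y range -0.09897146512276067 0.09882313273050242 -0.00014833239225825467
  x -0.06 y range -0.09899253644628041 0.09961873288832214 0.0006261964420417321
  x -0.04 y range -0.09888370110468685 0.0996034281794473 0.0007197270747604512
  x 0 y range -0.0988285490409907 0.09942787261200618 0.0005993235710154837
  x 0.06 y range -0.09861937015919614 0.09888385187936612 0.0002644817201699762
  x range [(np.float64(-0.12), np.float64(0.1153)), (np.float64(-0.1179), np.float64(0.117))]
  ring x,y [-0.0392 -0.0392] [0.0388 0.0396] 315
```

```bash
python3 - <<'E'
from h import *
np.set_printoptions(precision=4,suppress=True)
az=np.radians(50.3);t=np.radians(26)
u=np.array([np.cos(az),np.sin(az),0]);v=np.array([np.sin(az),-np.cos(az),0])
P=np.array([.5557,.0133,.1088])
D=np.load("c_w3.npz");p,W=D["p"],D["W"]
def rep(nm,p,W):
    hsv=cv2.cvtColor(p,cv2.COLOR_RGB2GRAY)
    a=(W-P)@u;b=(W-P)@v
    for x in(.033,.04,.046,.055,.062):
        m=(abs(a-x)<.003)&(W[...,2]>.2)&(W[...,2]<.27)&(abs(b)<.03)&(hsv>(75 if nm=="wrist" else 75)); q=b[m]
        if len(q):print(nm,x,len(q),q.min(),q.max(),(q.min()+q.max())/2,W[m][:,2].max())
rep("wrist",p,W)
s,Ws=cloud("scene");rep("scene",s,Ws)
print((tool()[0]-P)@u,(tool()[0]-P)@v)
E
```

```text
wrist 0.033 470 -0.01604069730192198 0.015081496111212466 -0.000479600595354757 0.2603761815295424
wrist 0.04 487 -0.00714340702618972 0.006525192183270814 -0.0003091074214594527 0.2604567239994259
wrist 0.046 522 -0.007416173556171906 0.007090501961604852 -0.00016283579728352702 0.26045607202031257
wrist 0.055 581 -0.012797380321324554 0.006623195835353905 -0.0030870922429853246 0.26026235523205443
wrist 0.062 740 -0.01478460655571154 0.0061829794534725415 -0.0043008135511194995 0.2618398331501677
scene 0.033 157 -0.017966299415026733 0.013189418932665446 -0.0023884402411806435 0.2627969282842711
scene 0.04 21 -0.013427579307900008 0.009044655748377924 -0.0021914617797610418 0.2583213072662037
scene 0.046 23 -0.013962966004292032 0.0068610864492946655 -0.0035509397774986834 0.25816735631840565
scene 0.055 16 -0.014298609163536594 0.006179515747773401 -0.004059546707881596 0.25802937068091175
scene 0.062 61 -0.016508732323445283 0.01084077425271031 -0.002833979035367486 0.2598533836559224
0.01380224572795237 -0.00010550827518111025
```

```bash
python3 - <<'E'
from h import *
np.set_printoptions(precision=4,suppress=True)
az=np.radians(50.3)
u=np.array([np.cos(az),np.sin(az),0]);v=np.array([np.sin(az),-np.cos(az),0])
P=np.array([.5557,.0133,.1088])
D=np.load("c_w3.npz")
s,Ws=cloud("scene")
for nm,p,W in(("wrist",D["p"],D["W"]),("scene",s,Ws)):
    g=cv2.cvtColor(p,cv2.COLOR_RGB2GRAY)
    a=(W-P)@u;b=(W-P)@v
    m=(abs(b)<.008)&(W[...,2]>.2)&(W[...,2]<.27)&(g>60)&(a<.09)&(a>-.03);q=np.c_[a[m],W[m][:,2]]
    print(nm)
    for lo in np.arange(-.01,.08,.005):
        k=q[(q[:,0]>=lo)&(q[:,0]<lo+.005)]
        if len(k):print("  u %.3f n %d zmax %.4f med %.4f"%(lo,len(k),k[:,1].max(),np.median(k[:,1])))
    print(" max u",q[:,0].max(),"min",q[:,0].min())
E
```

```text
wrist
  u -0.005 n 163 zmax 0.2665 med 0.2651
  u 0.000 n 468 zmax 0.2671 med 0.2655
  u 0.005 n 476 zmax 0.2670 med 0.2656
  u 0.010 n 506 zmax 0.2677 med 0.2656
  u 0.015 n 510 zmax 0.2669 med 0.2655
  u 0.020 n 524 zmax 0.2672 med 0.2655
  u 0.025 n 619 zmax 0.2670 med 0.2647
  u 0.030 n 497 zmax 0.2604 med 0.2582
  u 0.035 n 521 zmax 0.2604 med 0.2582
  u 0.040 n 543 zmax 0.2605 med 0.2582
  u 0.045 n 555 zmax 0.2603 med 0.2582
  u 0.050 n 569 zmax 0.2603 med 0.2582
  u 0.055 n 598 zmax 0.2608 med 0.2582
  u 0.060 n 582 zmax 0.2618 med 0.2594
  u 0.065 n 383 zmax 0.2620 med 0.2598
 max u 0.06840921638586613 min -0.003003066369397777
scene
  u -0.005 n 3 zmax 0.2644 med 0.2642
  u 0.000 n 12 zmax 0.2650 med 0.2644
  u 0.005 n 9 zmax 0.2658 med 0.2645
  u 0.010 n 9 zmax 0.2650 med 0.2646
  u 0.015 n 10 zmax 0.2654 med 0.2646
  u 0.020 n 19 zmax 0.2658 med 0.2639
  u 0.025 n 38 zmax 0.2641 med 0.2600
  u 0.030 n 68 zmax 0.2589 med 0.2095
  u 0.035 n 24 zmax 0.2586 med 0.2121
  u 0.040 n 10 zmax 0.2589 med 0.2576
  u 0.045 n 14 zmax 0.2594 med 0.2567
  u 0.050 n 10 zmax 0.2587 med 0.2573
  u 0.055 n 4 zmax 0.2589 med 0.2583
  u 0.060 n 31 zmax 0.2598 med 0.2555
  u 0.065 n 37 zmax 0.2605 med 0.2527
 max u 0.06952192484471595 min -0.0005209528308083966
```

Both cameras put the elbow 2.5 mm off the console's centreline, towards −y of the tool. I correct that while descending over the nose.

Emit:
{"api": "send_rows", "payload": {"commands": [[[-0.06,0.1,0],0],[[0,0,0.5],0],[[0,0,0.5],0],[[0,0,0.4],0],[[0,0,0.2],0],[[0,0,0.1],0],[[0,0,0.1],0],[[0,0,0],0],[[0,0,0],0]]}}

```text
time: 9.9
eef_pos: [0.566, 0.0203, 0.2006]
ee_rot: [2.843, 1.335, 0.001]
contact_force: [-0.1, -0.4, -2.0]
opening: 0.0316
```

```bash
cat >> h.py <<'E'
AZ=np.radians(50.3);U=np.array([np.cos(AZ),np.sin(AZ),0]);V=np.array([np.sin(AZ),-np.cos(AZ),0]);Z=np.array([0,0,1.])
PP=np.array([.5576,.0117,.1088])
def loc():
    p=tool()[0];return np.round(np.array([(p-PP)@U,(p-PP)@V,(p-PP)@Z])*1000,1)
def crop(name):
    p,W=cloud("scene");cv2.imwrite(name,cv2.resize(p[100:320,220:400,::-1],None,fx=2.7,fy=2.7,interpolation=cv2.INTER_CUBIC));return p,W
E
python3 - <<'E'
from h import *
print(loc());go(PP,50.3);crop("pics/s4.png")
E
```

```text
[12.   1.  91.8]
t 9.90 pos [0.566  0.0203 0.2006] az 50.32 tilt 0.03 q [-0.16  0.1   1.81  0.    1.23  0.53] F [-0.1 -0.4 -2. ] open 0.0316
 delta units (current axes) [-0.479 -0.042  3.672] roll units 0.00
```

View pics/s4.png

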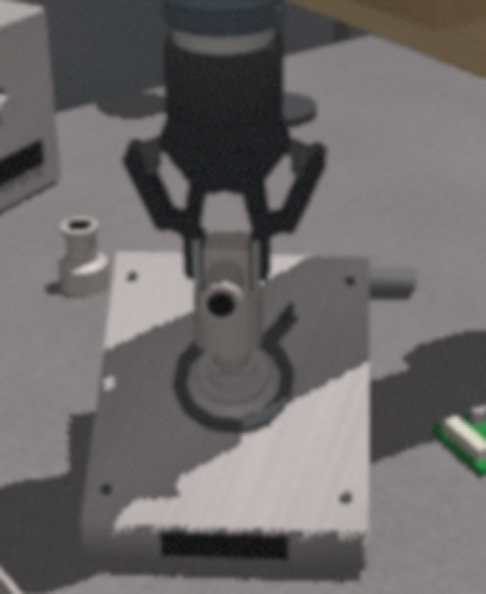

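```bash
cat >> h.py <<'E'
def vcen(W,p,zr,ur,gmin=60):
    g=cv2.cvtColor(p,cv2.COLOR_RGB2GRAY);a=(W-PP)@U;b=(W-PP)@V
    m=(W[...,2]>zr[0])&(W[...,2]<zr[1])&(a>ur[0])&(a<ur[1])&(abs(b)<.03)&(g>gmin)
    q=b[m];return len(q),np.round(1000*np.array([q.min(),q.max(),(q.min()+q.max())/2]),1)
def panelc(W):
    t=np.radians(26);n=np.sin(t)*U+np.cos(t)*Z;px=-np.cos(t)*U+np.sin(t)*Z
    L=(W-PP)@np.stack([px,V,n],1)
    m=(abs(L[...,2]+.014)<.003)&(abs(L[...,1])<.13);o=[]
    for x in(-.1,-.08,-.06,-.04):
        q=L[m&(abs(L[...,0]-x)<.004)];o.append((q[:,1].min()+q[:,1].max())*500)
    return np.round(o,1)
E
python3 - <<'E'
from h import *
for k in range(2):
    p,W=cloud("scene")
    zt=tool()[0][2]-.0585
    print("panel",panelc(W),"skirt",vcen(W,p,(zt+.005,zt+.025),(.0,.04)),"tube",vcen(W,p,(zt+.045,zt+.074),(.035,.08),40),loc())
p,W=cloud("wrist");print("panel",panelc(W),"block",vcen(W,p,(zt+.074,zt+.085),(-.01,.04)))
E
```

```text
panel [-1.8 -2.5 -2.2 -2.1] skirt (230, array([-24.7,  23.2,  -0.8])) tube (215, array([-15.,  13.,  -1.])) [12.   1.1 92.1]
panel [-1.6 -2.4 -2.4 -2.1] skirt (235, array([-24.7,  23.2,  -0.8])) tube (217, array([-15. ,  13.2,  -0.9])) [12.   1.1 92.1]
panel [-0.5 -0.4 -0.4 -0.5] block (5963, array([-19.6,  21.6,   1. ]))
```

Emit:
{"api": "send_rows", "payload": {"commands": [[[0,-0.05,0],0],[[0,0,0.05],0],[[0,0,0.05],0],[[0.1,0,0.02],0],[[0.1,0,0.02],0],[[0.1,0,0.02],0],[[0.1,0,0.02],0],[[0,0,0],0],[[0,0,0],0]]}}

```text
time: 10.85
eef_pos: [0.5708, 0.0283, 0.1955]
ee_rot: [2.843, 1.336, -0.003]
contact_force: [-2.1, -4.5, -1.0]
opening: 0.0318
```

```bash
python3 - <<'E'
from h import *
print(loc());go(PP,50.3);crop("pics/s5.png")
E
```

```text
[21.2 -0.4 86.7]
t 10.85 pos [0.5708 0.0283 0.1955] az 50.34 tilt 0.13 q [-0.15  0.11  1.8  -0.    1.23  0.54] F [-2.1 -4.5 -1. ] open 0.0318
 delta units (current axes) [-0.84   0.017  3.471] roll units 0.01
```

View pics/s5.png

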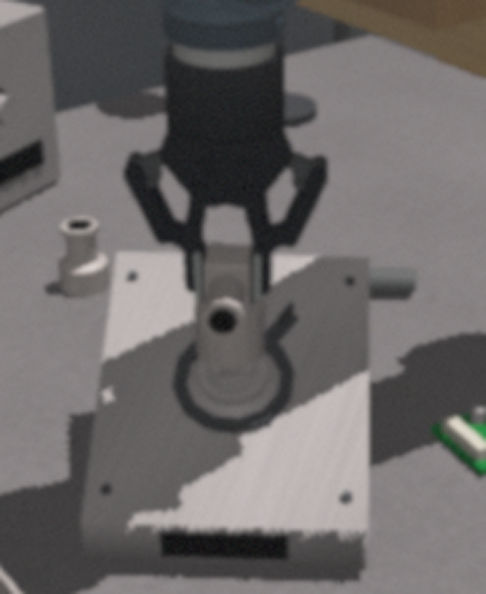

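The force is 5 N back along the slope. The nose has caught the bore and the elbow is starting to pivot in the grip, so I continue the arc.

Emit:
{"api": "send_rows", "payload": {"commands": [[[0.1,0,0.03],0],[[0.1,0,0.03],0],[[0.1,0,0.04],0],[[0.1,0,0.04],0],[[0.1,0,0.04],0],[[0.1,0,0.05],0],[[0.1,0,0.05],0],[[0.1,0,0.05],0],[[0,0,0],0],[[0,0,0],0]]}}

```text
time: 11.73
eef_pos: [0.5834, 0.0436, 0.187]
ee_rot: [2.843, 1.336, -0.004]
contact_force: [-2.1, -4.2, -3.2]
opening: 0.0315
```

```bash
cat >> h.py <<'E'
def tilt():
    out=[]
    p,W=cloud("wrist");g=cv2.cvtColor(p,cv2.COLOR_RGB2GRAY);a=(W-PP)@U;b=(W-PP)@V
    t=tool()[0];ut=(t-PP)@U
    m=(abs(b)<.006)&(W[...,2]>t[2]-.05)&(W[...,2]<t[2]+.03)&(a>ut-.03)&(a<ut+.07)&(g>40)
    q=np.c_[a[m]-ut,W[m][:,2]-t[2]]*1000
    for lo in range(-30,70,6):
        k=q[(q[:,0]>=lo)&(q[:,0]<lo+6)]
        if len(k)>20:print("  u %d z %.1f"%(lo+3,np.median(k[:,1])),end=";")
    print()
    return p,W
E
python3 - <<'E'
from h import *
print(loc());go(PP,50.3);crop("pics/s6.png");p,W=tilt();cv2.imwrite("pics/w6.png",p[:,:,::-1])
E
```

```text
[41.1 -0.5 78.2]
t 11.73 pos [0.5834 0.0436 0.187 ] az 50.33 tilt 0.13 q [-0.12  0.16  1.77 -0.    1.22  0.57] F [-2.1 -4.2 -3.2] open 0.0315
 delta units (current axes) [-1.636  0.021  3.131] roll units 0.01
  u -15 z 24.4;  u -9 z 23.8;  u -3 z 21.6;  u 3 z 19.5;  u 9 z 17.3;  u 15 z 10.4;  u 21 z 5.5;  u 27 z 3.5;  u 33 z 1.2;  u 39 z -0.9;  u 45 z -2.0;  u 51 z -2.7;
```

View pics/s6.png

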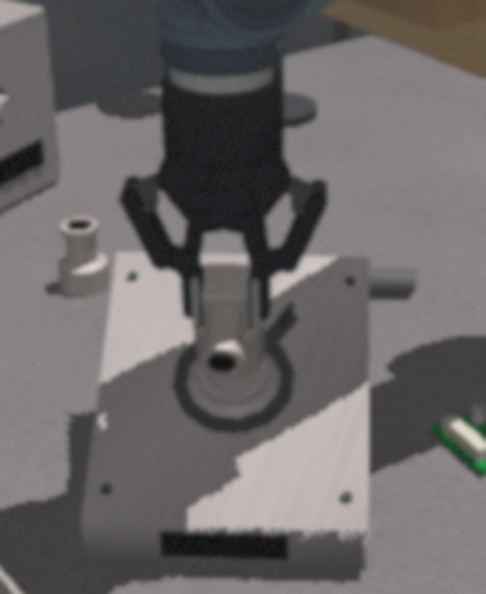

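View pics/w6.png

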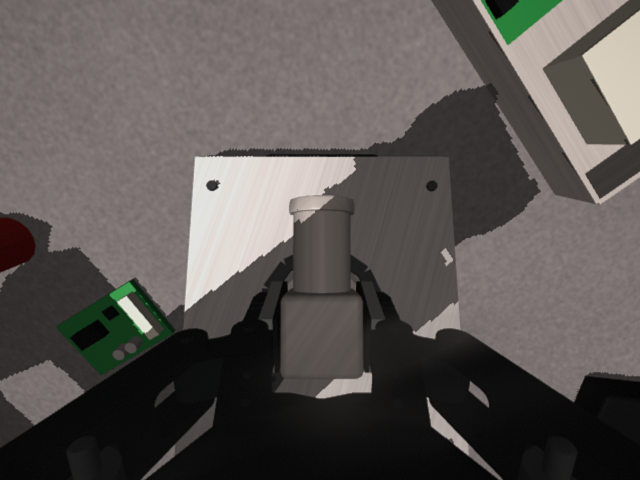

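Emit:
{"api": "send_rows", "payload": {"commands": [[[0.08,0,0.03],0],[[0.08,0,0.03],0],[[0.08,0,0.03],0],[[0.08,0,0.03],0],[[0,0,0],0],[[0,0,0],0]]}}

```text
time: 12.33
eef_pos: [0.5882, 0.0497, 0.1839]
ee_rot: [2.843, 1.336, -0.005]
contact_force: [-4.5, -4.2, -2.1]
opening: 0.0313
```

```bash
python3 - <<'E'
from h import *
print(loc());go(PP,50.3);p,W=tilt()
E
```

```text
[48.8 -0.7 75.1]
t 12.33 pos [0.5882 0.0497 0.1839] az 50.32 tilt 0.18 q [-0.11  0.17  1.76 -0.    1.21  0.59] F [-4.5 -4.2 -2.1] open 0.0313
 delta units (current axes) [-1.945  0.032  3.008] roll units 0.00
  u -15 z 25.4;  u -9 z 25.0;  u -3 z 22.1;  u 3 z 19.0;  u 9 z 16.1;  u 15 z 6.3;  u 21 z 2.4;  u 27 z -0.6;  u 33 z -3.6;  u 39 z -6.5;  u 45 z -7.5;
```

```bash
cat >> h.py <<'E'
def prof(W,p,n0=None):
    # profile in tilted port frame: x'=downslope, z'=along n ; panel at -14
    t=np.radians(26);n=np.sin(t)*U+np.cos(t)*Z;d=np.cos(t)*U-np.sin(t)*Z
    b=(W-PP)@V;a=(W-PP)@d*1000;z=(W-PP)@n*1000
    m=(abs(b)<.006)&(a>-60)&(a<100)&(z>-30)&(z<140)
    for lo in range(-40,90,4):
        k=z[m&(a>=lo)&(a<lo+4)]
        if len(k)>10:print("%d:%.1f"%(lo+2,np.median(k)),end=" ")
    print()
E
python3 - <<'E'
from h import *
p,W=cloud("wrist");prof(W,p);p,W=cloud("scene");prof(W,p)
E
```

```text
-38:-6.7 -14:105.3 -10:107.1 -6:107.4 -2:107.3 2:107.3 6:107.3 10:107.3 14:107.2 18:106.2 22:100.3 26:100.1 30:100.2 34:100.0 38:100.1 42:100.0 46:100.1 50:100.0 54:101.8 58:101.9 
-10:104.4 -2:105.3 2:105.4 6:105.9 10:104.8 14:104.3 18:98.4 22:95.2 26:-4.2 30:-6.9 34:96.5 38:-7.2 42:-8.0 46:96.1 50:-11.6 54:76.5 58:85.9 62:-13.9 70:-14.8 74:-14.2 78:-14.6 82:-15.2 86:-14.9
```

Emit:
{"api": "send_rows", "payload": {"commands": [[[-0.07,0,-0.035],0],[[-0.035,0,0.072],0],[[-0.035,0,0.072],0],[[-0.035,0,0.072],0],[[-0.035,0,0.072],0],[[0,0,0],0],[[0,0,0],0]]}}

```text
time: 13.07
eef_pos: [0.5856, 0.0465, 0.178]
ee_rot: [-2.843, -1.335, 0.0]
contact_force: [0.3, 0.1, -1.7]
opening: 0.0316
```

```bash
cat >> h.py <<'E'
def look(tag):
    print(loc());go(PP,50.3)
    p,W=cloud("wrist");prof(W,p);print("panel v",panelc(W));cv2.imwrite(f"pics/w{tag}.png",p[:,:,::-1]);p,W=crop(f"pics/s{tag}.png");prof(W,p)
E
python3 - <<'E'
from h import *
look("7")
E
```

```text
[44.6 -0.6 69.2]
t 13.07 pos [0.5856 0.0465 0.178 ] az 50.31 tilt 0.02 q [-0.11  0.17  1.77  0.    1.2   0.58] F [ 0.3  0.1 -1.7] open 0.0316
 delta units (current axes) [-1.786  0.027  2.767] roll units 0.00
-38:-6.9 -14:99.2 -10:100.1 -6:100.2 -2:100.2 2:100.2 6:100.1 10:100.1 14:100.1 18:96.6 22:93.2 26:93.1 30:93.3 34:93.1 38:93.2 42:93.1 46:93.2 50:93.7 54:95.1 58:94.8 90:-12.5 
panel v [-0.5 -0.5 -0.4 -0.4]
-10:98.5 -2:98.5 2:98.3 6:98.4 10:98.5 14:97.5 18:89.9 22:0.9 26:-1.8 30:88.6 34:88.9 38:88.2 42:-7.1 46:-10.3 50:-13.0 54:78.3 58:77.2 62:-13.5 66:-14.1 70:-14.2 74:-14.5 78:-14.8 82:-15.0 86:-15.3 90:-15.0
```

View pics/s7.png

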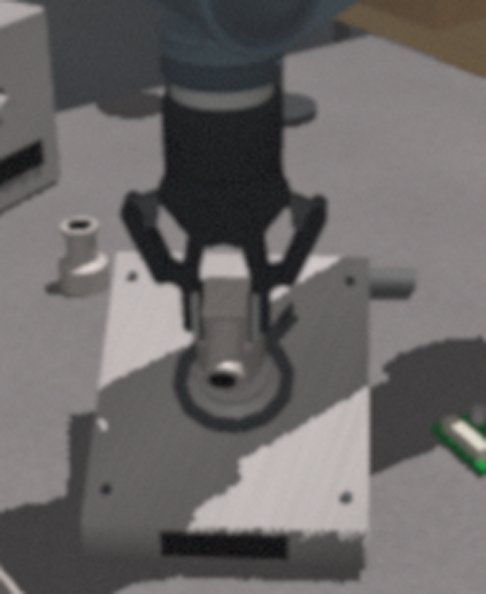

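Emit:
{"api": "send_rows", "payload": {"commands": [[[-0.035,0,0.06],0],[[-0.025,0,0.05],0],[[-0.025,0,0.05],0],[[-0.025,0,0.05],0],[[0,0,0],0],[[0,0,0],0]]}}

```text
time: 13.67
eef_pos: [0.5838, 0.0442, 0.1728]
ee_rot: [-2.843, -1.335, 0.0]
contact_force: [0.8, 0.0, -1.7]
opening: 0.0315
```

```bash
python3 - <<'E'
from h import *
look("8")
E
```

```text
[41.7 -0.6 64. ]
t 13.67 pos [0.5838 0.0442 0.1728] az 50.31 tilt 0.02 q [-0.12  0.17  1.78  0.    1.19  0.57] F [ 0.8  0.  -1.7] open 0.0315
 delta units (current axes) [-1.669  0.022  2.561] roll units 0.00
-38:-6.8 -14:93.4 -10:135.7 -6:94.3 -2:94.3 2:94.3 6:94.2 10:94.3 14:94.2 18:88.1 22:87.3 26:87.4 30:87.2 34:87.2 38:87.4 42:87.3 46:87.3 50:87.9 54:89.2 58:88.8 86:-12.2 90:-12.4 
panel v [-0.5 -0.5 -0.5 -0.9]
-14:92.2 -10:133.7 -6:92.0 -2:91.9 6:92.3 10:92.1 14:90.1 18:86.1 22:82.0 26:-1.7 30:37.9 34:83.8 38:-7.8 42:-7.9 46:-12.7 50:85.5 54:72.2 58:74.9 62:-14.0 74:-14.6 86:-14.5
```

The underside is now about 14 mm above the seat with no contact force, so the lugs have passed the notches. I seat it the last 3 mm.

Emit:
{"api": "send_rows", "payload": {"commands": [[[-0.025,0,0.05],0],[[-0.025,0,0.05],0],[[-0.01,0,0.02],0],[[0,0,0],0],[[0,0,0],0]]}}

```text
time: 14.18
eef_pos: [0.583, 0.043, 0.17]
ee_rot: [-2.844, -1.335, -0.0]
contact_force: [-0.6, -0.4, -2.4]
opening: 0.0314
```

```bash
python3 - <<'E'
from h import *
look("9")
E
```

```text
[40.3 -0.5 61.2]
t 14.18 pos [0.583 0.043 0.17 ] az 50.31 tilt 0.00 q [-0.12  0.17  1.79  0.    1.18  0.57] F [-0.6 -0.4 -2.4] open 0.0314
 delta units (current axes) [-1.613  0.019  2.448] roll units 0.00
-38:-6.7 -14:90.3 -10:135.6 -6:91.1 -2:91.1 2:91.2 6:91.2 10:91.1 14:91.1 18:84.9 22:84.2 26:84.2 30:84.1 34:84.1 38:84.3 42:84.2 46:84.2 50:84.8 54:86.1 58:85.6 86:-12.2 90:-12.3 
panel v [-0.4 -0.4 -0.6 -0.4]
-14:134.9 -10:131.6 -6:88.8 -2:88.6 2:88.9 10:89.2 14:88.0 18:82.6 22:80.7 26:0.3 30:-7.6 34:79.5 38:-6.3 42:-8.1 46:-10.5 50:-12.0 54:70.7 58:64.4 66:-14.7 70:-14.3 74:-14.1 78:-14.6 82:-14.6 90:-14.2
```

Emit:
{"api": "send_rows", "payload": {"commands": [[[-0.02,0,0.04],0],[[-0.02,0,0.04],0],[[0,0,0],0],[[0,0,0],0]]}}

```text
time: 14.62
eef_pos: [0.5831, 0.043, 0.1698]
ee_rot: [-2.843, -1.335, -0.004]
contact_force: [-1.6, 4.0, 6.0]
opening: 0.0318
```

```bash
python3 - <<'E'
from h import *
look("10")
E
```

```text
[40.3 -0.4 61. ]
t 14.62 pos [0.5831 0.043  0.1698] az 50.30 tilt 0.13 q [-0.12  0.17  1.79  0.    1.18  0.57] F [-1.6  4.   6. ] open 0.0318
 delta units (current axes) [-1.619  0.013  2.436] roll units -0.00
-38:-6.8 -14:90.2 -10:135.6 -6:91.0 -2:91.0 2:91.0 6:90.9 10:90.9 14:90.9 18:84.6 22:84.0 26:84.1 30:83.9 34:84.0 38:84.0 42:84.0 46:84.0 50:84.4 54:85.9 58:85.6 86:-12.2 90:-12.4 
panel v [-0.3 -0.5 -0.4 -0.7]
-14:132.9 -10:131.7 -6:88.7 2:88.8 14:87.8 18:82.2 22:79.7 26:-1.2 30:77.7 34:79.0 38:-7.0 42:-8.3 46:-13.0 50:81.0 54:72.0 58:-12.4 62:-15.0 66:-14.6 74:-14.0 78:-14.1 82:-14.5 90:-15.0
```

View pics/w10.png

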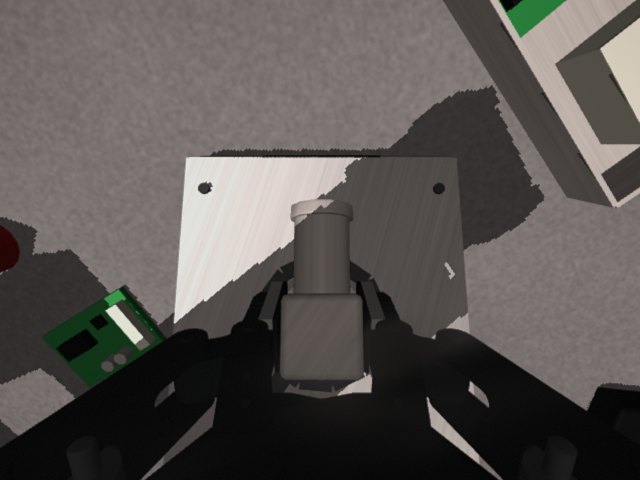

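The push meets a firm stop with the underside at about 11.3 mm, which matches the thread start. I release, rise and roll half a turn, since I plan to turn the elbow by straddling the outlet tube.

Emit:
{"api": "send_rows", "payload": {"commands": [[[0,0,0],0],[[0,0,0],0],[[0,0,0],0],[[0,0,0],0],[[0,0,0],0],[[0,0,0],0],[[0,0,-0.3],0],[[0,0,-0.8],0],[[0,0,-1],0],[[0,0,-1],0],[[0,0,-1],0],[[0,0,-0.5],-1],[[0,0,0],-1],[[0,0,0],-1],[[0,0,0],-1],[[0,0,0],-1],[[0,0,0],-1],[[0,0,0],-1],[[0,0,0],-1],[[0,0,0],-1]], "gripper": 0}}

```text
time: 16.38
eef_pos: [0.5824, 0.0423, 0.2836]
ee_rot: [2.111, 2.326, 0.0]
contact_force: [0.2, 0.2, -0.1]
opening: 0.0855
```

Emit:
{"api": "send_rows", "payload": {"commands": [[[0,0,0],-1],[[0,0,0],-1],[[0,0,0],-1],[[0,0,0],-1],[[0,0,0],-1],[[0,0,0],-1],[[0,0,0],-1],[[0,0,0],-1],[[0,0,0],-1],[[0,0,0],-1],[[0,0,0],-1],[[0,0,0],-1],[[0,0,0],-1],[[0,0,0],-1],[[0,0,0],-1],[[0,0,0],-1],[[0,0,0],-1],[[0,0,0],-1],[[0,0,0],-1],[[0,0,0],-1]], "gripper": 135}}

```text
time: 18.05
eef_pos: [0.5824, 0.0422, 0.2836]
ee_rot: [-0.425, 3.112, -0.0]
contact_force: [0.4, 0.6, -0.2]
opening: 0.0406
```

Emit:
{"api": "send_rows", "payload": {"commands": [[[0,0,0],-1],[[0,0,0],-1],[[0,0,0],-1],[[0,0,0],-1],[[0,0,0],-1],[[0,0,0],-1],[[0,0,0],-0.5],[[0,0,0],0]]}}

```text
time: 18.72
eef_pos: [0.5824, 0.0423, 0.2836]
ee_rot: [-1.274, 2.871, -0.0]
contact_force: [1.1, 0.4, -0.3]
opening: 0.0403
```

```bash
python3 - <<'E'
from h import *
look("11")
p,W=cloud("top");cv2.imwrite("pics/t11.png",cv2.resize(p[150:310,240:410,::-1],None,fx=3.5,fy=3.5))
E
```

```text
[ 39.4  -0.4 174.8]
t 18.72 pos [0.5824 0.0423 0.2836] az -132.15 tilt 0.03 q [-0.12  0.06  1.69 -0.    1.39 -2.53] F [ 1.1  0.4 -0.3] open 0.0403
 delta units (current axes) [ 1.574 -0.081  6.99 ] roll units 35.51
-38:-6.9 -34:-7.1 -30:-8.3 -26:-4.5 -22:25.2 -18:45.8 -14:57.5 -10:65.0 -6:85.1 -2:93.4 2:93.1 6:92.6 10:92.2 14:91.8 18:91.3 22:90.8 34:82.6 38:82.0 42:81.6 46:81.0 50:80.6 54:80.1 58:80.6 62:81.4 
panel v [-0.6 -0.7 -0.7 -0.6]
-2:91.4 2:91.4 6:90.7 10:90.2 14:89.8 18:89.0 22:87.9 26:79.6 30:78.1 34:78.2 38:77.8 42:-8.7 46:-9.2 50:74.7 54:74.4 58:-13.1 62:69.0 66:-13.1 70:-14.5 74:-14.8 78:-14.4 82:-15.0
```

View pics/s11.png

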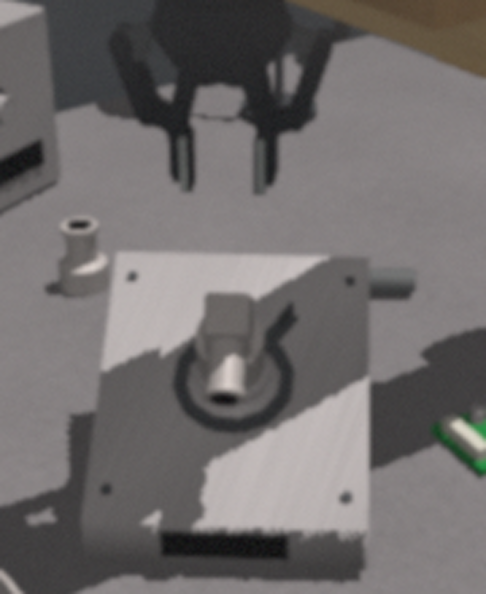

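View pics/w11.png

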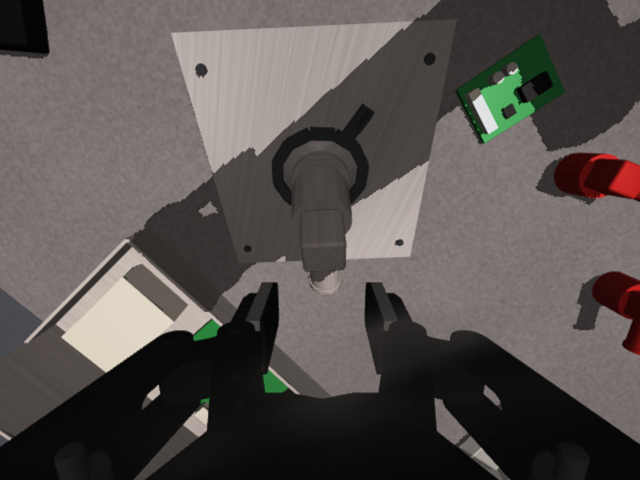

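The scene view shows the elbow sitting on the stub at about (228,345) in the crop, leaning slightly downhill within its play. The wrist view shows the pointer clearly at (355,122). Next I measure the pointer angle.

```bash
cat > pt.py <<'E'
from h import *
np.set_printoptions(precision=2,suppress=True)
t=np.radians(26);n=np.sin(t)*U+np.cos(t)*Z;d=np.cos(t)*U-np.sin(t)*Z
def pts(nm,p,W,gm,off):
    L=(W-PP-off[0]*V)@np.stack([-d,V,n],1)*1000
    g=cv2.cvtColor(p,cv2.COLOR_RGB2GRAY);r=np.hypot(L[...,0],L[...,1]);a=np.degrees(np.arctan2(L[...,1],L[...,0]))
    # dark or raised
    m=(r>46)&(r<72)&(abs(a)<60)&(L[...,2]>-16)&(L[...,2]<10)&((g<gm)|(L[...,2]>-8))
    nl,lab,st,_=cv2.connectedComponentsWithStats(m.astype(np.uint8))
    for i in range(1,nl):
        if st[i,4]<8:continue
        q=L[lab==i];k=lab==i
        print(nm,"n",st[i,4],"bbox",st[i,:4],"r",r[k].min(),r[k].max(),"ang by r",[ (lo,round(float(np.median(a[k&(r>=lo)&(r<lo+6)])),1)) for lo in(46,52,58,64) if (k&(r>=lo)&(r<lo+6)).any()],"z",np.median(q[:,2]),q[:,2].max())
        f=k&(L[...,2]>-2)
        if f.sum()>3: print("    fin",f.sum(),L[f].mean(0),"ang",np.median(a[f]))
if __name__=="__main__":
    p,W=cloud("wrist");np.savez("c_w11.npz",p=p,W=W);pts("wrist",p,W,38,[-.0006])
    for nm,o,gm in(("top",-.0020,95),("scene",-.0022,95)):
        D=np.load(f"c_{nm}.npz");pts(nm,D["p"],D["W"],gm,[o])
    q=p[60:200,250:440,::-1];cv2.imwrite("pics/w11c.png",cv2.resize(q,None,fx=4,fy=4))
E
python3 pt.py
```

```text
wrist n 503 bbox [344 104  30  34] r 46.029248679350175 71.80207708322668 ang by r [(46, -35.0), (52, -33.4), (58, -34.1), (64, -34.2)] z -6.871031076943638 8.14561276812551
    fin 161 [ 52.48 -36.71   4.18] ang -34.56243551219911
top n 64 bbox [322 249   8  13] r 46.04917695659509 71.71052959099393 ang by r [(46, -35.4), (52, -34.5), (58, -34.6), (64, -34.3)] z -7.198417871490117 9.406253427290412
    fin 20 [ 52.02 -37.24   4.42] ang -35.65973596926495
scene n 64 bbox [320 212   9  13] r 46.37331037250712 71.69199816298371 ang by r [(46, -37.1), (52, -33.9), (58, -36.4), (64, -36.5)] z -7.373086057795204 6.695467487152822
    fin 21 [ 51.25 -36.25   2.25] ang -35.38545782410118
```

View pics/w11c.png

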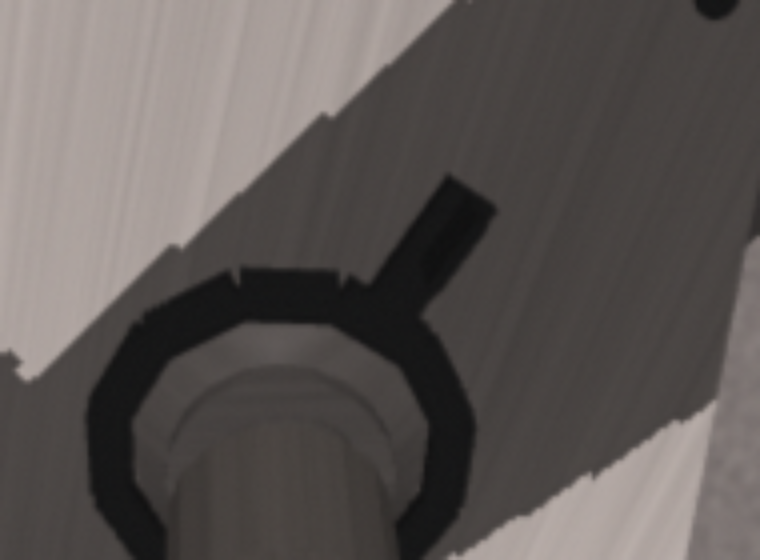

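Pointer angle is −35° in all three views, so the outlet must turn 215°. Now I move over the tube and straddle it.

Emit:
{"api": "send_rows", "payload": {"commands": [[[-0.5,0,0],-0.49],[[-0.52,0,0],0],[[0,0,0],0],[[0,0,0.8],0],[[0,0,1],0],[[0,0,1],0],[[0,0,0.2],0],[[0,0,0],0],[[0,0,0],0]], "gripper": 140}}

```text
time: 19.67
eef_pos: [0.5995, 0.0615, 0.2089]
ee_rot: [-1.334, 2.844, -0.001]
contact_force: [0.4, 0.1, -0.1]
opening: 0.0386
```

```bash
python3 - <<'E'
from h import *
print(loc());go(PP,230.3)
p,W=cloud("wrist");cv2.imwrite("pics/w12.png",p[:,:,::-1]);crop("pics/s12.png")
E
```

```text
[ 65.1   0.4 100.1]
t 19.67 pos [0.5995 0.0615 0.2089] az -129.75 tilt 0.05 q [-0.09  0.17  1.71 -0.    1.26 -2.53] F [ 0.4  0.1 -0.1] open 0.0386
 delta units (current axes) [2.605 0.017 4.003] roll units -0.01
```

View pics/w12.png

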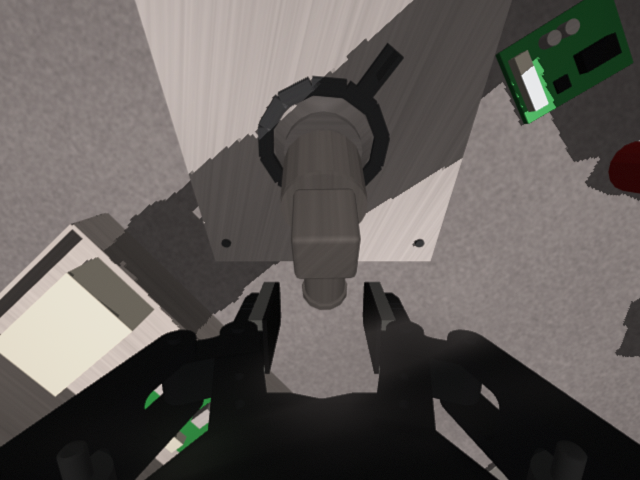

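View pics/s12.png

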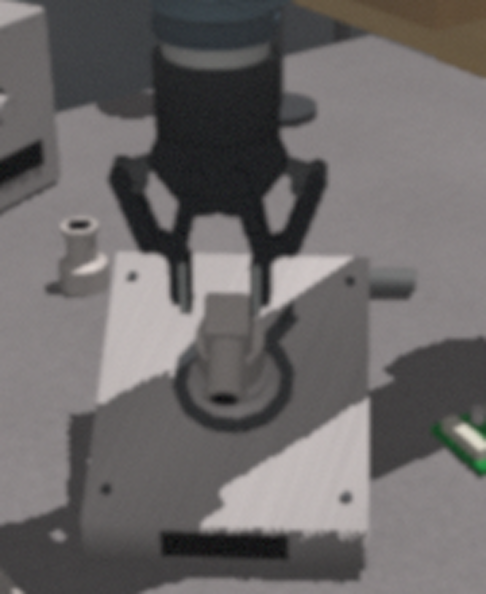

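Emit:
{"api": "send_rows", "payload": {"commands": [[[0,0,0.6],0],[[0,0,0.8],0],[[0,0,0.6],0],[[0,0,0.22],0],[[0,0,0],0],[[0,0,0],0],[[0,0,0],0]], "gripper": 157}}

```text
time: 20.35
eef_pos: [0.6186, 0.0698, 0.1781]
ee_rot: [-1.304, 2.794, -0.013]
contact_force: [16.2, 33.3, 57.6]
opening: 0.033
```

```bash
cat > path.py <<'E'
from h import *
def pose(ps,r=.038,zoff=0,lead=None):
    h=.0703-.016*ps/360; c,s=np.cos(np.radians(ps)),np.sin(np.radians(ps))
    return PP+(.438*h+.899*r*c)*U+r*s*V+(.899*h-.438*r*c+zoff)*Z, 230.3-np.degrees(np.unwrap([0,np.arctan2(s,.899*c)])[1] if ps<180 else np.arctan2(s,.899*c)%(2*np.pi))
def plan(angs,zoff=-.003):
    s=get_state();p,a,_=tool(s);a%=360
    print(loc());print("t",s["time"],"F",np.round(s["contact_force"],1),"az",round(a,1),"q6",round(s["joints"][5],2),"op",round(s["opening"],4))
    for ps in angs:
        q,b=pose(ps,zoff=zoff);A=np.radians(a);x=np.array([np.cos(A),np.sin(A),0]);y=np.array([np.sin(A),-np.cos(A),0])
        D=(q-p)/.025;print(ps,"[[%.2f,%.2f,%.2f],%.2f],"%(D@x,D@y,-D[2],(a-b)/5));p,a=q,b
E
python3 - <<'E'
from path import *
plan(range(0,95,5))
crop("pics/s13.png")
E
```

```text
[83.7  9.9 69.3]
t 20.35 F [16.2 33.3 57.6] az 230.1 q6 -2.53 op 0.033
0 [[0.75,0.39,1.03],-0.04],
5 [[0.01,-0.13,0.01],1.11],
10 [[0.01,-0.13,0.00],1.11],
15 [[0.00,-0.13,-0.00],1.10],
20 [[0.00,-0.13,-0.01],1.09],
25 [[-0.00,-0.13,-0.01],1.07],
30 [[-0.00,-0.13,-0.02],1.06],
35 [[-0.00,-0.13,-0.02],1.04],
40 [[-0.00,-0.13,-0.03],1.02],
45 [[-0.00,-0.13,-0.03],1.00],
50 [[-0.01,-0.13,-0.03],0.99],
55 [[-0.01,-0.13,-0.04],0.97],
60 [[-0.00,-0.13,-0.04],0.95],
65 [[-0.00,-0.13,-0.04],0.94],
70 [[-0.00,-0.12,-0.05],0.93],
75 [[-0.00,-0.12,-0.05],0.91],
80 [[0.00,-0.12,-0.05],0.91],
85 [[0.00,-0.12,-0.05],0.90],
90 [[0.00,-0.12,-0.05],0.90],
```

View pics/s13.png

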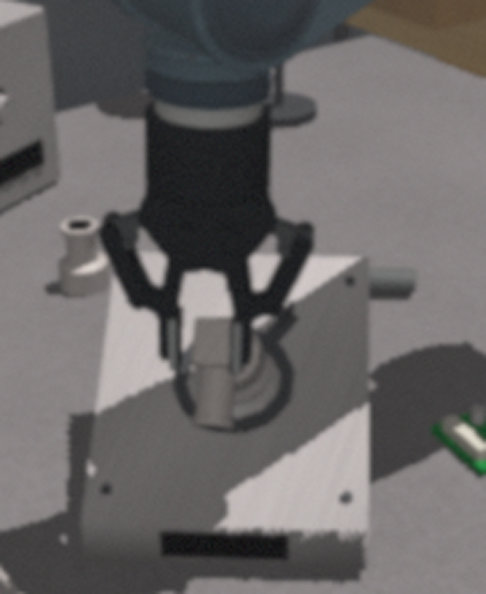

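The force reached about 68 N. A pad has landed on the leaning block, so I back up at once.

Emit:
{"api": "send_rows", "payload": {"commands": [[[0,0,-1],0],[[0,0,-0.6],0],[[0,0,0],0]]}}

```text
time: 20.65
eef_pos: [0.6028, 0.0618, 0.1998]
ee_rot: [-1.331, 2.834, -0.01]
contact_force: [1.0, -0.6, 0.0]
opening: 0.0331
```

```bash
python3 - <<'E'
from h import *
look("14")
E
```

```text
[67.4  2.8 91. ]
t 20.65 pos [0.6028 0.0618 0.1998] az -129.68 tilt 0.72 q [-0.08  0.18  1.72 -0.    1.23 -2.53] F [ 1.  -0.6  0. ] open 0.0331
 delta units (current axes) [2.722 0.15  3.62 ] roll units -36.00
-38:-7.0 -34:-7.2 -30:-8.5 -26:-4.7 -22:25.3 -18:38.3 -14:56.4 -10:61.7 -6:61.7 -2:74.8 2:90.0 6:95.6 10:95.0 14:94.0 18:93.2 22:92.2 26:91.3 30:90.3 46:79.4 50:78.4 54:77.4 58:76.5 62:75.5 66:75.7 70:75.8 
panel v [-0.8 -0.8 -0.4 -1. ]
6:94.1 10:92.9 14:91.1 18:91.0 22:89.7 26:88.8 30:85.7 34:79.9 38:76.7 42:-8.1 46:-11.3 50:73.7 54:73.2 58:69.9 62:47.4 66:61.8 70:65.9 74:-14.1 78:-14.6 86:-14.2 90:-14.7
```

View pics/s14.png

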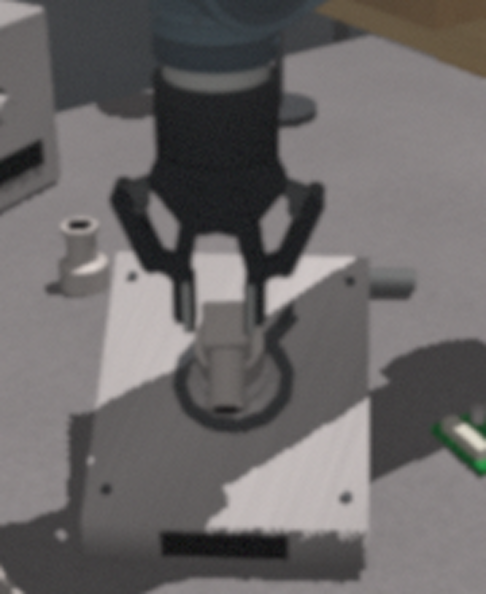

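View pics/w14.png

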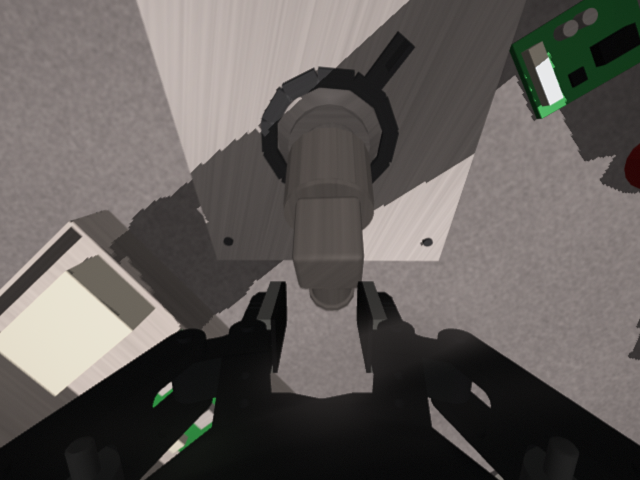

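The elbow now leans about 13° further downhill, hooked on one lug, because it was not yet turned into the thread. I recover by regripping the block, tipping it back along the stub, and turning it a little before letting go.

Emit:
{"api": "send_rows", "payload": {"commands": [[[0,0,-0.8],0],[[0,0,-0.8],0],[[0,0,0],0],[[0,0,0],0],[[0,0,0],0]], "gripper": 0}}

```text
time: 21.17
eef_pos: [0.598, 0.0613, 0.2301]
ee_rot: [1.332, -2.842, -0.003]
contact_force: [0.1, -0.3, -0.2]
opening: 0.0854
```

```bash
python3 - <<'E'
from h import *
look("15")
p,W=cloud("wrist");print(vcen(W,p,(.16,.22),(.04,.07),20))
go(PP+.0474*U-.0004*V+.059*Z,230.3)
E
```

```text
[ 64.   -0.6 121.3]
t 21.17 pos [0.598  0.0613 0.2301] az -129.76 tilt 0.20 q [-0.09  0.15  1.7  -0.    1.3  -2.53] F [ 0.1 -0.3 -0.2] open 0.0854
 delta units (current axes) [ 2.551 -0.042  4.858] roll units 35.99
-38:-6.9 -34:-7.1 -30:-8.3 -26:-4.8 -22:25.2 -18:38.2 -14:56.2 -10:61.7 -6:62.2 -2:75.0 2:90.1 6:95.7 10:95.1 14:94.2 18:93.2 22:92.2 26:91.3 30:90.3 42:80.3 46:79.4 50:78.4 54:77.4 58:76.5 62:75.5 66:75.9 70:75.7 
panel v [-0.4 -0.5 -0.7 -0.5]
6:94.1 10:92.9 14:90.5 18:89.7 22:89.7 26:88.5 30:85.5 34:79.1 38:76.8 42:-8.2 46:75.2 50:-12.6 54:74.0 58:71.3 62:46.4 66:60.5 70:66.6 74:-13.9 78:-14.5 82:-14.9 86:-14.5 90:-14.1 
(2293, array([-18.4,  14.6,  -1.9]))
t 21.32 pos [0.5981 0.0615 0.2304] az -129.75 tilt 0.19 q [-0.09  0.15  1.7   0.    1.3  -2.53] F [-0.5 -0.3 -0.1] open 0.0853
 delta units (current axes) [ 0.667 -0.016  2.504] roll units -0.01
```

View pics/w15.png

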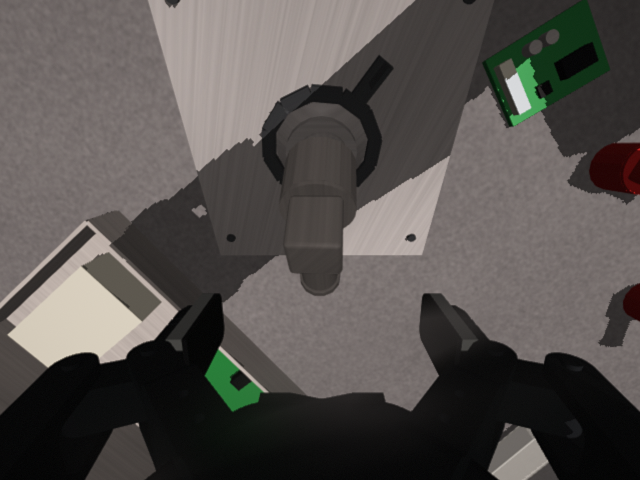

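Emit:
{"api": "send_rows", "payload": {"commands": [[[0.33,0,0],0],[[0.33,0,0],0],[[0,0,0.6],0],[[0,0,0.8],0],[[0,0,0.7],0],[[0,0,0.4],0],[[0,0,0],0],[[0,0,0],0]]}}

```text
time: 21.98
eef_pos: [0.5882, 0.0485, 0.1698]
ee_rot: [1.334, -2.844, -0.001]
contact_force: [-1.0, -0.4, -0.3]
opening: 0.0856
```

```bash
python3 - <<'E'
from h import *
look("16")
E
```

```text
[47.9 -0.  61. ]
t 21.98 pos [0.5882 0.0485 0.1698] az -129.75 tilt 0.05 q [-0.11  0.19  1.77 -0.    1.18 -2.56] F [-1.  -0.4 -0.3] open 0.0856
 delta units (current axes) [ 1.914 -0.004  2.441] roll units 35.99
-38:-6.9 -34:-7.0 -30:-8.4 -26:136.3 -22:129.3 -18:40.3 -14:55.9 -10:61.8 -6:62.4 -2:74.4 2:89.6 6:95.6 10:95.1 14:94.1 18:93.2 22:92.3 26:91.2 30:90.3 58:76.6 62:75.7 66:75.6 70:76.0 
panel v [-0.7 -0.8 -0.9 -0.5]
-2:136.2 6:93.8 10:93.0 14:91.6 18:91.1 22:89.8 26:89.0 30:86.2 34:79.1 38:34.7 42:-7.7 46:-11.9 50:73.2 54:72.4 58:28.6 62:69.8 66:60.2 70:63.8 78:-14.0 82:-14.8 90:-14.0
```

View pics/w16.png

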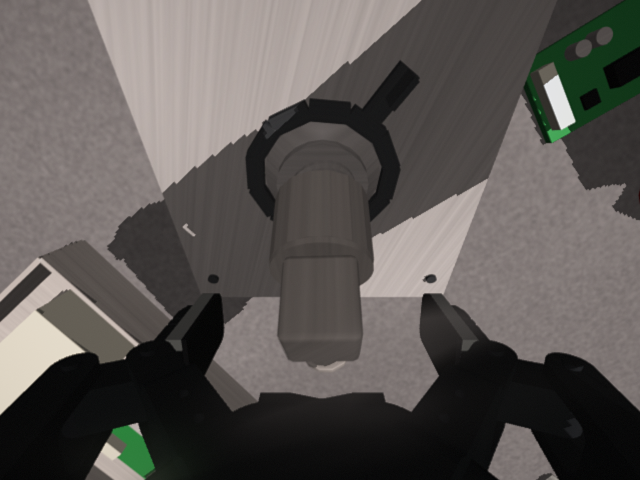

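Emit:
{"api": "send_rows", "payload": {"commands": [[[0,0,0.05],0],[[0,0,0],0],[[0,0,0],0],[[0,0,0],0],[[0,0,0],0],[[0,0,0],0],[[0,0,0],0],[[0,0,0],0],[[0,0,0],0]], "gripper": 255, "squeeze": 25}}

```text
time: 22.83
eef_pos: [0.5888, 0.0488, 0.169]
ee_rot: [-1.334, 2.844, -0.001]
contact_force: [0.5, 0.1, 1.7]
opening: 0.0319
```

Emit:
{"api": "send_rows", "payload": {"commands": [[[0.1,0,-0.04],0],[[0.1,0,-0.04],0],[[0.1,0,-0.04],0],[[0.08,0,-0.03],0],[[0,0,0],0],[[0,0,0],0]]}}

```text
time: 23.33
eef_pos: [0.5822, 0.0414, 0.1724]
ee_rot: [1.334, -2.844, -0.0]
contact_force: [2.1, 1.7, -0.5]
opening: 0.0317
```

```bash
python3 - <<'E'
from h import *
look("17")
E
```

```text
[38.6 -0.1 63.6]
t 23.33 pos [0.5822 0.0414 0.1724] az -129.74 tilt 0.03 q [-0.12  0.17  1.79 -0.    1.19 -2.57] F [ 2.1  1.7 -0.5] open 0.0317
 delta units (current axes) [ 1.542 -0.006  2.543] roll units 35.99
-38:138.1 -34:132.9 -30:125.8 -26:-3.3 -22:36.4 -18:55.2 -14:57.5 -10:76.2 -6:92.6 -2:93.4 2:92.9 6:92.5 10:92.1 14:91.7 18:91.3 22:90.9 38:82.3 42:81.8 46:81.2 50:80.8 54:80.6 58:81.4 62:81.7 
panel v [-0.4 -0.6 -0.9 -0.7]
-14:135.8 -6:91.7 -2:91.0 2:91.1 6:90.2 10:90.1 14:89.4 18:89.6 22:85.1 26:-2.2 30:36.5 34:79.1 38:78.1 42:-7.4 46:76.5 50:33.3 54:77.2 58:65.5 62:67.8 66:-14.2 70:-15.0 74:-14.6 78:-14.6 82:-14.8
```

View pics/w17.png

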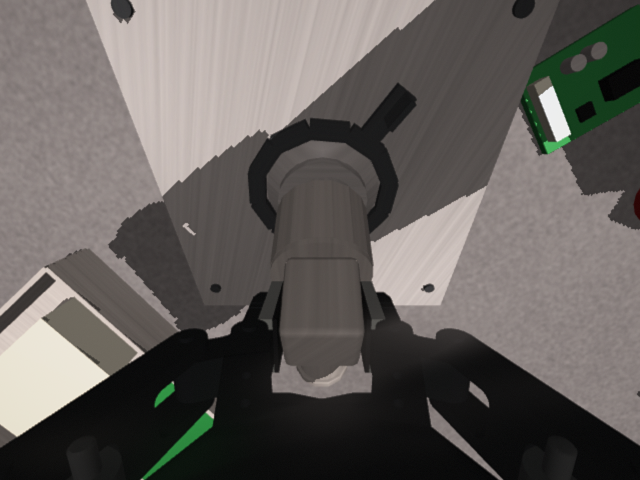

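Emit:
{"api": "send_rows", "payload": {"commands": [[[0.1,0,-0.04],0],[[0.1,0,-0.04],0],[[0.06,0,-0.02],0],[[0.02,0,0.05],0],[[0.02,0,0.05],0],[[0,0,0],0],[[0,0,0],0]]}}

```text
time: 24.02
eef_pos: [0.5779, 0.0361, 0.1738]
ee_rot: [-1.334, 2.844, 0.0]
contact_force: [-1.6, 4.7, 5.9]
opening: 0.0315
```

```bash
python3 - <<'E'
from h import *
look("18")
E
```

```text
[31.7  0.1 65. ]
t 24.02 pos [0.5779 0.0361 0.1738] az -129.74 tilt 0.05 q [-0.13  0.16  1.8   0.    1.19 -2.58] F [-1.6  4.7  5.9] open 0.0315
 delta units (current axes) [1.271e+00 2.000e-03 2.598e+00] roll units 35.99
-38:126.2 -34:122.2 -30:-8.3 -26:18.9 -22:39.5 -18:54.7 -14:77.4 -10:91.1 -6:91.0 -2:91.0 2:90.9 6:90.9 10:90.8 14:90.6 26:84.3 30:83.8 34:83.5 38:83.7 42:83.5 46:83.6 50:84.3 54:85.2 
panel v [-0.5 -0.6 -0.7 -0.6]
-22:136.1 -18:132.8 -6:88.7 6:89.4 10:89.2 14:86.8 18:81.6 22:81.0 26:-0.9 30:80.0 34:79.9 38:-7.6 42:-7.8 46:-12.7 50:81.4 54:71.0 58:-15.0 62:-14.0 66:-14.4 70:-14.1 74:-14.0 78:-14.0 82:-14.9 90:-14.6
```

The elbow is square on the stub again: its tilt matches within about 1.5° and the underside is near 11 mm. Now I turn it clockwise while gripped, so the lugs lock under the flange.

Emit:
{"api": "send_rows", "payload": {"commands": [[[0,0,0],0.5],[[0,0,0.01],0.5],[[0,0,0.01],0.5],[[0,0,0.01],0.5],[[0,0,0.01],0.5],[[0,0,0.01],0.5],[[0,0,0],0],[[0,0,0],0]]}}

```text
time: 24.78
eef_pos: [0.5809, 0.034, 0.1735]
ee_rot: [-0.95, 2.986, -0.011]
contact_force: [7.9, -2.3, 0.9]
opening: 0.0314
```

```bash
python3 - <<'E'
from h import *
look("19");print(get_state()["torque"])
E
```

```text
[32.   3.7 64.7]
t 24.78 pos [0.5809 0.034  0.1735] az -144.69 tilt 0.60 q [-0.14  0.16  1.8  -0.    1.18 -2.32] F [ 7.9 -2.3  0.9] open 0.0314
 delta units (current axes) [ 1.288 -0.166  2.585] roll units 33.00
-38:127.5 -34:123.3 -30:-8.3 -26:-4.6 -22:36.0 -18:54.2 -14:76.4 -10:91.2 -6:91.3 -2:91.4 2:91.4 6:91.4 10:91.3 14:91.5 38:81.3 42:80.1 46:79.2 50:77.9 54:78.6 
panel v [-0.5 -0.6 -0.9 -0.6]
-22:136.5 -18:132.4 -10:89.3 -6:88.7 -2:89.2 6:89.3 10:89.0 14:88.2 18:78.8 22:32.0 26:24.9 30:70.4 34:74.7 38:-7.4 42:-9.5 46:-13.2 50:-14.0 54:69.1 58:-14.1 66:-15.0 74:-14.0 78:-14.4 82:-14.2 90:-14.6 
[-0.47551028 -1.56210666  0.14029941]
```

View pics/w19.png

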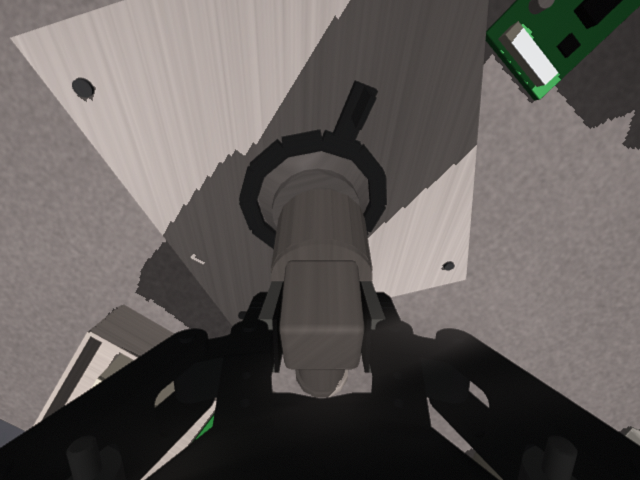

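Emit:
{"api": "send_rows", "payload": {"commands": [[[0,0,0.01],0.5],[[0,0,0.01],0.5],[[0,0,0.01],0.5],[[0,0,0.01],0.5],[[0,0,0],0],[[0,0,0],0]]}}

```text
time: 25.38
eef_pos: [0.5824, 0.0313, 0.1737]
ee_rot: [-0.687, 3.054, -0.021]
contact_force: [9.3, -10.8, 1.6]
opening: 0.0316
```

```bash
python3 - <<'E'
from h import *
look("20");print(get_state()["torque"])
E
```

```text
[30.9  6.5 64.9]
t 25.38 pos [0.5824 0.0313 0.1737] az -154.63 tilt 0.99 q [-0.14  0.16  1.8  -0.01  1.17 -2.15] F [  9.3 -10.8   1.6] open 0.0316
 delta units (current axes) [ 1.252 -0.245  2.59 ] roll units 31.01
-38:128.0 -34:123.8 -30:-8.3 -26:-4.4 -22:36.3 -18:60.6 -14:76.6 -10:90.8 -6:91.5 -2:91.7 2:91.9 6:91.7 10:91.7 14:91.6 
panel v [-56.4  -0.8  -0.9  -0.6]
-10:91.3 -6:119.2 -2:89.2 6:89.7 10:88.9 14:86.8 18:71.9 22:39.1 26:17.0 30:-7.7 38:-8.1 42:-10.0 46:-14.0 50:-15.2 54:-14.7 58:-14.0 70:-13.3 74:-14.2 78:-14.4 82:-13.7 86:-14.5 90:-14.6 
[-2.27395215 -2.08663737  0.43463078]
```

View pics/s20.png

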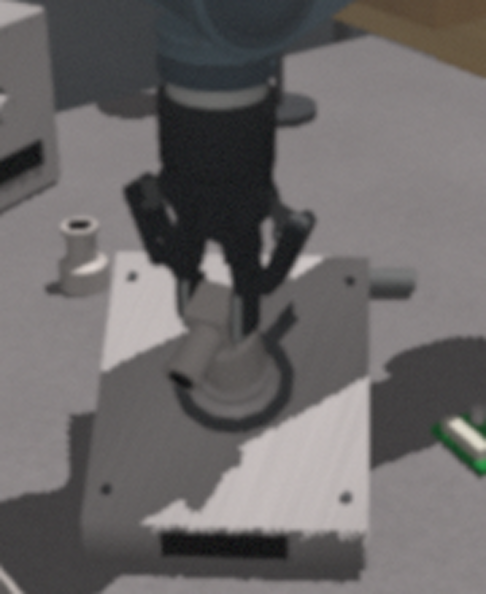

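The scene view shows the outlet turned about 25° to the left, so the lugs should be in the thread. I open and rise to look.

Emit:
{"api": "send_rows", "payload": {"commands": [[[0,0,0],0],[[0,0,0],0],[[0,0,0],0],[[0,0,0],0],[[0,0,-0.3],0],[[0,0,-0.8],0],[[0,0,-1],0],[[0,0,-1],0],[[0,0,-0.3],0],[[0,0,0],0]], "gripper": 0}}

```text
time: 26.32
eef_pos: [0.5789, 0.0357, 0.2583]
ee_rot: [-0.686, 3.06, -0.003]
contact_force: [0.0, 0.1, 0.1]
opening: 0.0853
```

```bash
python3 - <<'E'
from h import *
look("21")
E
```

```text
[ 32.1   1.1 149.5]
t 26.32 pos [0.5789 0.0357 0.2583] az -154.72 tilt 0.32 q [-0.13  0.07  1.73 -0.    1.34 -2.15] F [0.  0.1 0.1] open 0.0853
 delta units (current axes) [ 1.21  -0.486  5.975] roll units 31.00
-38:-7.0 -34:-7.0 -30:-8.2 -26:-4.6 -22:27.3 -18:47.7 -14:65.5 -10:75.1 -6:79.4 -2:82.8 2:86.7 6:90.6 10:90.6 14:91.1 26:83.2 30:82.8 34:82.7 38:82.9 42:83.0 46:83.0 50:83.2 54:83.9 58:83.7 
panel v [-0.8 -0.7 -0.9 -0.8]
14:86.1 18:82.2 22:78.5 26:-2.4 30:-6.8 34:-7.3 38:79.9 42:-7.3 46:-12.1 50:-12.6 54:77.2 58:68.7 62:-14.4 70:-13.6 74:-14.7 78:-14.4 82:-15.2 90:-14.3
```

View pics/s21.png

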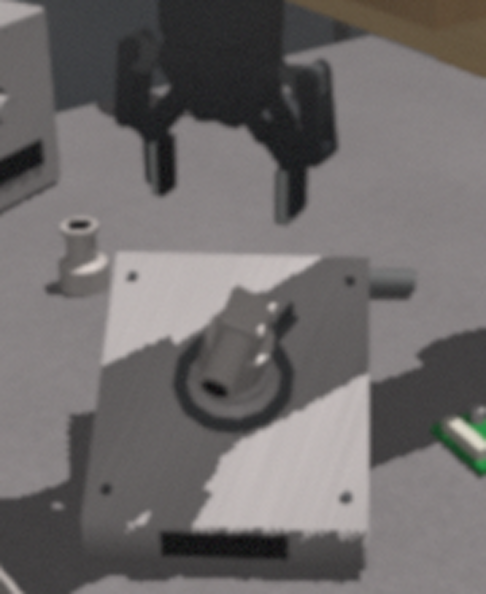

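View pics/w21.png

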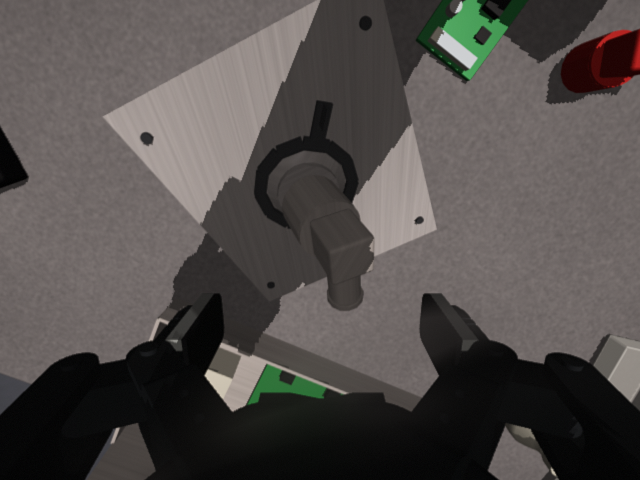

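```bash
cat >> h.py <<'E'
T26=np.radians(26);NN=np.sin(T26)*U+np.cos(T26)*Z;DD=np.cos(T26)*U-np.sin(T26)*Z
def top(nm="wrist",off=None,zmin=.080,gm=0):
    # fit block top plane, in port frame (d,v,n); also outlet angle
    p,W=cloud(nm);o={"wrist":-.0006,"scene":-.0022,"top":-.002}[nm]
    L=(W-PP-o*V)@np.stack([DD,V,NN],1)*1000
    r=np.hypot(L[...,0],L[...,1])
    m=(r<65)&(L[...,2]>40)&(L[...,2]<100)
    g=np.zeros(m.shape,np.uint8);g[m]=1
    # local normals via gradients
    gx=np.gradient(L,axis=1);gy=np.gradient(L,axis=0);nv=np.cross(gx,gy);nv/=np.linalg.norm(nv,axis=-1,keepdims=True)+1e-9;nv*=np.sign(nv[...,2:3])
    k=m&(nv[...,2]>.9)&(L[...,2]>80)&(r<35)
    q=L[k]; 
    for i in range(6):
        c=q.mean(0);_,_,vt=np.linalg.svd(q-c,full_matrices=False);nn=vt[2]*np.sign(vt[2,2]);e=(q-c)@nn
        if e.std()<.35:break
        q=q[(e>-.3*e.std()*2)&(e<2*e.std())]
    rc=cv2.minAreaRect(q[:,:2].astype(np.float32))
    print(nm,"top n",len(q),"c",np.round(c,1),"normal",np.round(nn,3),"lean %.1f"%np.degrees(np.arccos(nn[2])),"rect",np.round(rc[0],1),np.round(rc[1],1),round(rc[2],1),"std",round(e.std(),2))
    f=m&(r>30)&(L[...,2]>45);fl=L[f]
    print("   tube dir psi %.1f"%np.degrees(np.arctan2(np.median(fl[:,1])-c[1]*0,np.median(fl[:,0]))),len(fl), "tube centroid",np.round(np.median(fl,0),1))
    return p,W,L
E
python3 - <<'E'
from h import *
p,W,L=top();np.save("L21.npy",L)
top("scene")
E
```

```text
wrist top n 398 c [  6.  -14.4  89.6] normal [ 0.066 -0.194  0.979] lean 11.8 rect [  4.9 -14.5] [29.3 28. ] 20.4 std 0.29
   tube dir psi -0.2 1116 tube centroid [41.4 -0.1 82.1]
scene top n 23 c [  6.1 -11.5  88.6] normal [ 0.075 -0.145  0.987] lean 9.4 rect [  5.7 -14.1] [25.5 25. ] 23.6 std 0.26
   tube dir psi -3.3 328 tube centroid [45.5 -2.6 78.1]
```

The elbow stays on. It is turned about 21° (the yaw and tube direction agree), the foot is centred at about 11.5 mm, and it leans 12° about its lug axis, which is the play at the thread start. Next I straddle the tube well out from the block, with a wider opening.

```bash
python3 - <<'E'
from h import *
go(PP+.0700*U+.0043*V+.1495*Z,207.2)
E
```

```text
t 26.52 pos [0.5766 0.0359 0.253 ] az -154.73 tilt 0.21 q [-0.13  0.07  1.74 -0.    1.34 -2.15] F [-0.2 -0.3 -0.1] open 0.0856
 delta units (current axes) [-1.509  0.476 -0.216] roll units -0.39
```

Emit:
{"api": "send_rows", "payload": {"commands": [[[-0.5,0.16,0],0],[[-0.5,0.16,0],0],[[-0.51,0.16,0],-0.39],[[0,0,0],0],[[0,0,0.8],0],[[0,0,0.8],0],[[0,0,0.2],0],[[0,0,0],0],[[0,0,0],0]], "gripper": 130}}

```text
time: 27.27
eef_pos: [0.6063, 0.0625, 0.2099]
ee_rot: [0.738, -3.053, -0.0]
contact_force: [-0.2, 1.0, 0.5]
opening: 0.0417
```

```bash
python3 - <<'E'
from h import *
go(PP+.0700*U+.0043*V+.0385*Z,207.2);print(loc())
p,W,L=top();cv2.imwrite("pics/w22.png",p[:,:,::-1])
E
```

```text
t 27.27 pos [0.6063 0.0625 0.2099] az -152.81 tilt 0.06 q [-0.08  0.19  1.69 -0.    1.26 -2.13] F [-0.2  1.   0.5] open 0.0417
 delta units (current axes) [0.016 0.021 2.505] roll units -0.00
[ 70.2   5.  101.1]
wrist top n 535 c [  7.1 -14.2  89.5] normal [ 0.071 -0.197  0.978] lean 12.1 rect [  5.6 -14.5] [28.  28.5] 18.3 std 0.34
   tube dir psi -1.0 1918 tube centroid [40.8 -0.7 82.2]
```

View pics/w22.png

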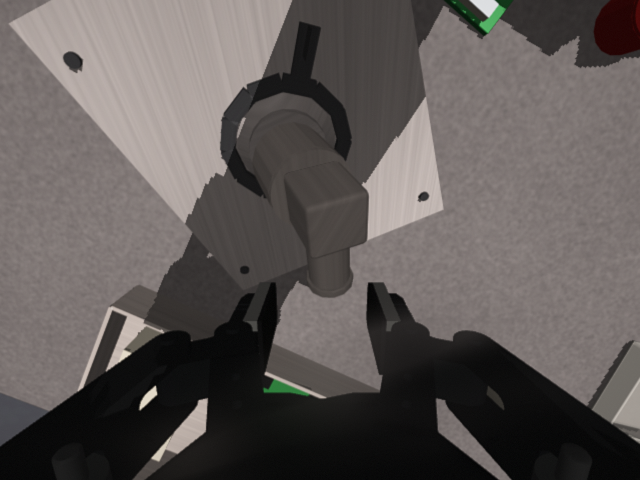

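Emit:
{"api": "send_rows", "payload": {"commands": [[[-0.12,0.14,0],0],[[0,0,0.7],0],[[0,0,0.7],0],[[0,0,0.4],0],[[0,0,0],0],[[0,0,0],0]]}}

```text
time: 27.82
eef_pos: [0.6078, 0.0673, 0.1655]
ee_rot: [0.739, -3.053, -0.0]
contact_force: [-0.6, 0.0, 0.1]
opening: 0.0419
```

```bash
python3 - <<'E'
from h import *
go(PP+.0700*U+.0043*V+.0385*Z,207.2);print(loc())
p,W,L=top();cv2.imwrite("pics/w23.png",p[:,:,::-1])
E
```

```text
t 27.82 pos [0.6078 0.0673 0.1655] az -152.78 tilt 0.01 q [-0.07  0.24  1.72  0.    1.18 -2.12] F [-0.6  0.   0.1] open 0.0419
 delta units (current axes) [ 0.16  -0.121  0.726] roll units 0.00
[74.9  3.1 56.7]
wrist top n 743 c [  6.6 -14.2  89.5] normal [ 0.06  -0.198  0.978] lean 12.0 rect [  5.  -14.6] [29.1 28.1] 19.1 std 0.29
   tube dir psi -2.4 5326 tube centroid [38.5 -1.6 83. ]
```

View pics/w23.png

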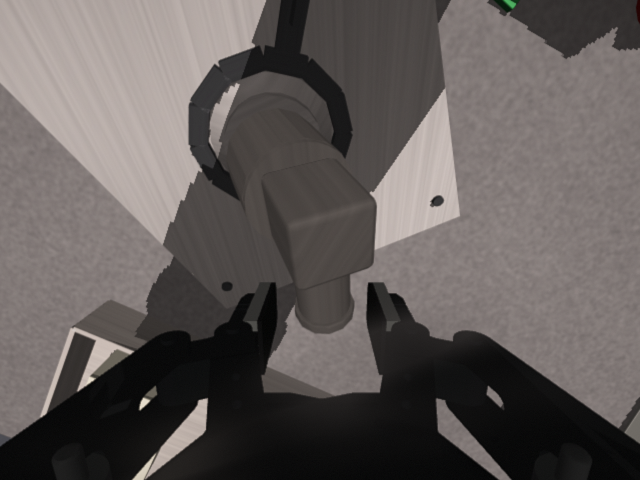

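Emit:
{"api": "send_rows", "payload": {"commands": [[[0,0,0.4],0],[[0,0,0.3],0],[[0,0,0],0],[[0,0,0],0]]}}

```text
time: 28.2
eef_pos: [0.6072, 0.0672, 0.1469]
ee_rot: [0.739, -3.052, -0.001]
contact_force: [0.7, -1.3, -0.2]
opening: 0.042
```

```bash
sed -i 's/r=.038/r=.046/' path.py; python3 - <<'E'
from path import *
p,W,L=top();cv2.imwrite("pics/w24.png",p[:,:,::-1])
plan(range(20,100,5),zoff=-.006)
E
```

```text
wrist top n 696 c [  6.5 -13.1  89.9] normal [ 0.059 -0.192  0.98 ] lean 11.6 rect [  4.9 -14.8] [29.  28.5] 16.9 std 0.23
   tube dir psi 20.6 11799 tube centroid [32.7 12.3 84.5]
[74.6  3.  38.7]
t 28.25 F [0.1 0.4 0.5] az 207.2 q6 -2.12 op 0.0419
20 [[-0.00,-0.55,0.05],-0.21],
25 [[-0.00,-0.16,-0.02],1.07],
30 [[-0.00,-0.16,-0.02],1.06],
35 [[-0.00,-0.16,-0.03],1.04],
40 [[-0.01,-0.16,-0.03],1.02],
45 [[-0.01,-0.16,-0.04],1.00],
50 [[-0.01,-0.15,-0.04],0.99],
55 [[-0.01,-0.15,-0.05],0.97],
60 [[-0.01,-0.15,-0.05],0.95],
65 [[-0.01,-0.15,-0.05],0.94],
70 [[-0.00,-0.15,-0.06],0.93],
75 [[-0.00,-0.15,-0.06],0.91],
80 [[0.00,-0.15,-0.06],0.91],
85 [[0.00,-0.15,-0.06],0.90],
90 [[0.00,-0.15,-0.06],0.90],
95 [[0.01,-0.15,-0.06],0.90],
```

View pics/w24.png

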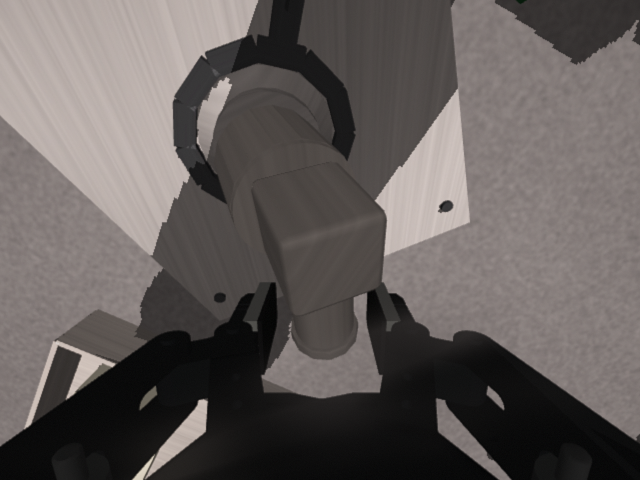

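The tube is straddled, with the mouth at (325,345) between the pads and no contact. Now I push it clockwise.

Emit:
{"api": "send_rows", "payload": {"commands": [[[0,-0.18,0.01],0],[[0,-0.18,0.01],0],[[0,-0.18,0.01],0],[[0,-0.16,-0.02],0.9],[[0,-0.16,-0.02],1],[[0,-0.16,-0.03],1],[[0,-0.16,-0.03],1],[[0,0,0],0],[[0,0,0],0]]}}

```text
time: 29.0
eef_pos: [0.6196, 0.0398, 0.1496]
ee_rot: [-0.214, 3.134, -0.0]
contact_force: [0.3, -0.2, -0.2]
opening: 0.0419
```

```bash
python3 - <<'E'
from path import *
p,W,L=top();cv2.imwrite("pics/w25.png",p[:,:,::-1]);crop("pics/s25.png")
plan(range(45,60,5),zoff=-.006)
E
```

```text
wrist top n 984 c [-1.  12.7 89.9] normal [-0.048  0.181  0.982] lean 10.8 rect [ 5.5 15.7] [48.1 29.6] 18.7 std 0.31
   tube dir psi 80.5 12389 tube centroid [ 7.  41.8 83.4]
[61.4 29.4 40.7]
t 29.1 F [ 0.1  1.1 -0.2] az 187.8 q6 -1.82 op 0.0422
45 [[-0.02,-0.15,-0.02],1.11],
50 [[-0.01,-0.15,-0.04],0.99],
55 [[-0.01,-0.15,-0.05],0.97],
```

View pics/w25.png

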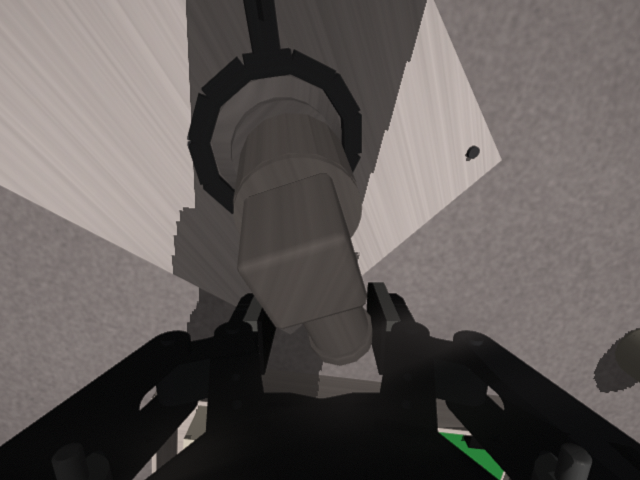

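View pics/s25.png

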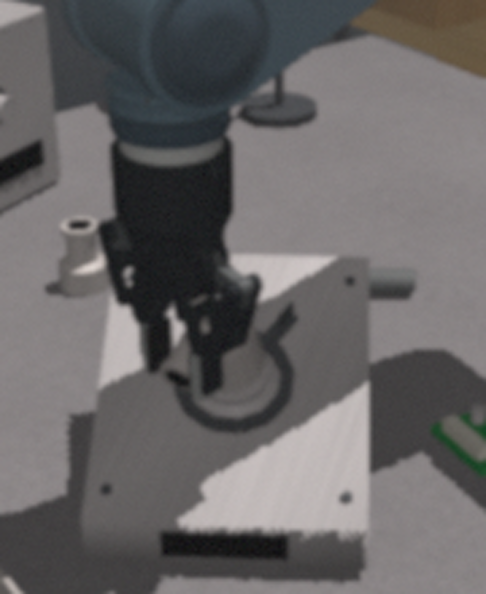

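Emit:
{"api": "send_rows", "payload": {"commands": [[[-0.02,-0.15,-0.02],0.3],[[-0.02,-0.15,-0.03],0.5],[[-0.02,-0.15,-0.04],0.7],[[0,0,0],0],[[0,0,0],0]]}}

```text
time: 29.52
eef_pos: [0.6221, 0.0291, 0.1518]
ee_rot: [-0.008, 3.141, -0.0]
contact_force: [-0.7, 0.1, 0.2]
opening: 0.042
```

```bash
python3 - <<'E'
from path import *
p,W,L=top();cv2.imwrite("pics/w26.png",p[:,:,::-1])
plan(range(60,75,5),zoff=-.006)
E
```

```text
wrist top n 735 c [-7.3 18.8 88.4] normal [-0.127  0.26   0.957] lean 16.8 rect [ 1.8 21.1] [53.1 29.9] 14.5 std 0.34
   tube dir psi 94.2 13168 tube centroid [-2.4 33.4 81.7]
[54.6 38.4 42.9]
t 29.5667 F [0.6 0.1 0.8] az 180.3 q6 -1.71 op 0.0418
60 [[0.07,-0.17,-0.07],2.51],
65 [[-0.01,-0.15,-0.05],0.94],
70 [[-0.00,-0.15,-0.06],0.93],
```

View pics/w26.png

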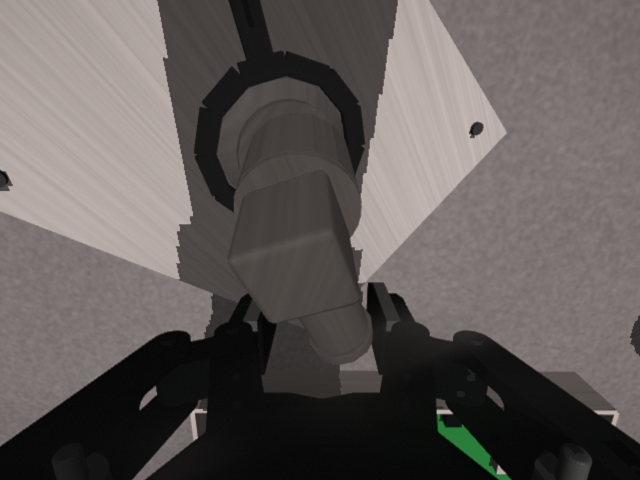

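Emit:
{"api": "send_rows", "payload": {"commands": [[[0.02,-0.16,-0.05],0.8],[[0,-0.16,-0.05],0.9],[[0,-0.15,-0.06],0.9],[[0,0,0],0],[[0,0,0],0]]}}

```text
time: 29.98
eef_pos: [0.6201, 0.0184, 0.155]
ee_rot: [-0.347, -3.121, -0.002]
contact_force: [-1.4, 3.6, -1.3]
opening: 0.042
```

```bash
python3 - <<'E'
from path import *
p,W,L=top();cv2.imwrite("pics/w27.png",p[:,:,::-1]);crop("pics/s27.png")
plan(range(70,85,5),zoff=-.006)
p,W=cloud("top");cv2.imwrite("pics/t27.png",cv2.resize(p[150:310,240:410,::-1],None,fx=3.5,fy=3.5))
E
```

```text
wrist top n 395 c [-13.8  20.   87.2] normal [-0.227  0.312  0.922] lean 22.7 rect [-2.2 23.1] [55.7 23.6] 14.6 std 0.35
   tube dir psi 115.5 14993 tube centroid [-16.   33.6  79.7]
[45.  43.8 46.2]
t 30.0833 F [-0.5  5.  -1.7] az 167.3 q6 -1.5 op 0.0419
70 [[0.05,-0.04,-0.05],1.78],
75 [[-0.00,-0.15,-0.06],0.91],
80 [[0.00,-0.15,-0.06],0.91],
```

View pics/w27.png

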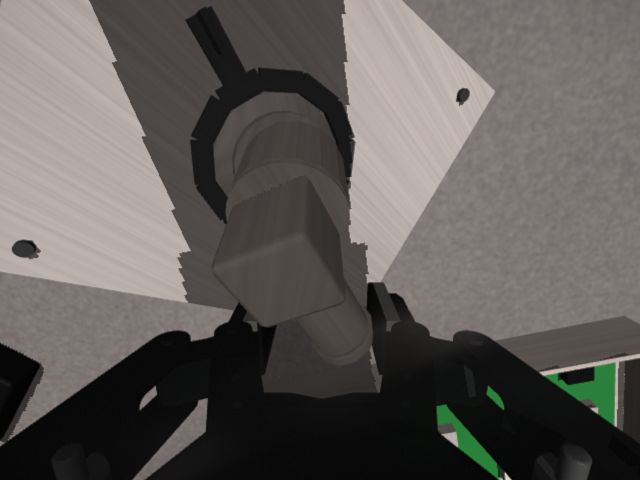

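View pics/s27.png

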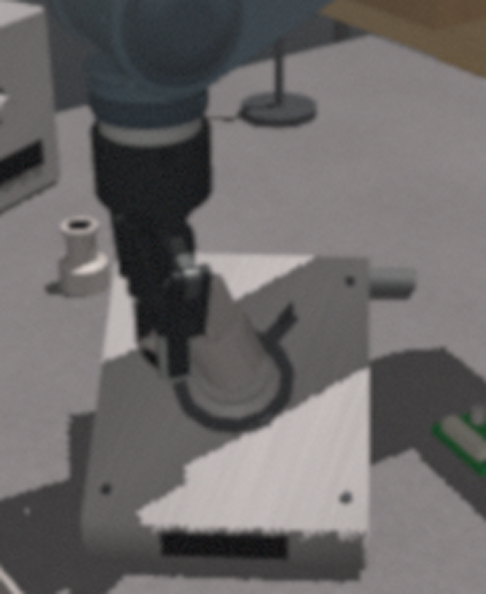

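```bash
python3 - <<'E'
from h import *
np.set_printoptions(precision=1,suppress=True)
p,W=cloud("wrist");L=(W-PP+.0006*V)@np.stack([DD,V,NN],1)*1000
for (u,v) in [(300,180),(305,235),(250,230),(330,240),(225,260),(280,280),(240,300),(270,318),(340,290),(310,320),(325,330),(340,345),(355,350),(330,310)]:
    print((u,v),L[v,u])
# top face : region around (260,235)
import itertools
def fit(poly):
    m=np.zeros((480,640),np.uint8);cv2.fillPoly(m,[np.array(poly)],1);q=L[m>0];q=q[~np.isnan(q).any(1)];c=q.mean(0);vt=np.linalg.svd(q-c)[2];n=vt[2]*np.sign(vt[2,2]);print("plane",c,np.round(n,3),"rms",((q-c)@n).std(),len(q))
fit([(255,215),(295,190),(298,225),(240,255)])
fit([(240,270),(290,250),(310,285),(265,310)])
E
```

```text
(300, 180) [-16.2  -4.2  60.9]
(305, 235) [-21.1   5.   88.9]
(250, 230) [-29.8  13.8  73.5]
(330, 240) [-3.2  8.3 74.8]
(225, 260) [-34.9  23.   78.6]
(280, 280) [-19.2  22.   84.7]
(240, 300) [-25.2  35.   78.7]
(270, 318) [-13.5  38.5  80.4]
(340, 290) [-0.7 18.5 89. ]
(310, 320) [ 4.3 39.  77. ]
(325, 330) [11.2 40.8 79.1]
(340, 345) [21.4 46.2 79.6]
(355, 350) [27.3 45.6 82.2]
(330, 310) [ 7.6 31.5 80. ]
plane [-25.4   8.5  75.6] [0.8 0.6 0. ] rms 0.29333149570440414 1755
plane [-20.6  22.2  84.6] [-0.2  0.3  0.9] rms 0.4362612835581789 2366
```

The elbow did turn (outlet now at about ψ=37°, from the block's side face) but leans about 21° about its lug axis as I push. I'll go back to the nominal position and grip the tube lightly instead, so the flat pads force both position and yaw.

```bash
sed -i 's/r=.046/r=.041/' path.py; python3 - <<'E'
from path import *
plan([55,48,41,37],zoff=-.003)
E
```

```text
[45.  43.9 46.3]
t 30.1833 F [-1.6  4.3 -1.7] az 167.3 q6 -1.5 op 0.0417
55 [[0.26,0.40,-0.06],-1.04],
48 [[0.03,0.19,0.06],-1.36],
41 [[0.03,0.19,0.05],-1.39],
37 [[0.01,0.11,0.03],-0.81],
```

Emit:
{"api": "send_rows", "payload": {"commands": [[[0.06,0.2,0],-0.5],[[0.05,0.2,0],-0.5],[[0.05,0.15,0.02],-0.9],[[0.05,0.15,0.02],-0.9],[[0.05,0.15,0.02],-0.9],[[0.05,0.04,0.02],-0.9],[[0,0,0],0],[[0,0,0],0]]}}

```text
time: 30.85
eef_pos: [0.6159, 0.0397, 0.154]
ee_rot: [-0.277, 3.129, -0.002]
contact_force: [0.3, -0.1, -0.6]
opening: 0.0418
```

```bash
python3 - <<'E'
from path import *
p,W=cloud("wrist");cv2.imwrite("pics/w28.png",p[:,:,::-1]);crop("pics/s28.png")
plan([37],zoff=-.003)
E
```

```text
[58.8 27.  45.2]
t 30.95 F [ 0.3 -0.3 -0. ] az 190.1 q6 -1.87 op 0.0418
37 [[0.04,0.09,0.03],-0.04],
```

View pics/w28.png

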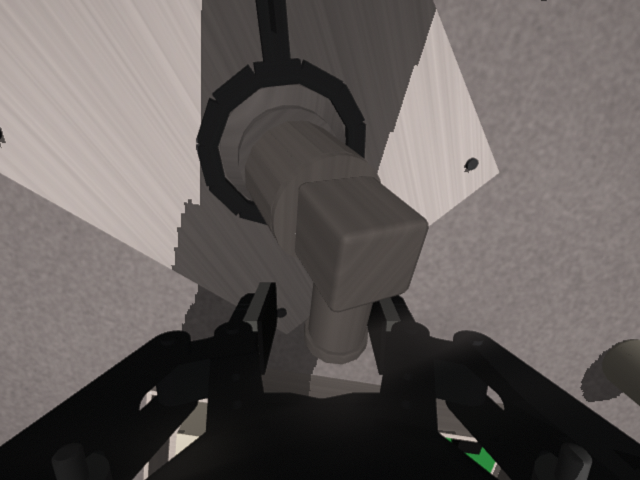

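Emit:
{"api": "send_rows", "payload": {"commands": [[[0.02,0.05,0.03],0],[[0,0,0],0],[[0,0,0],0],[[0,0,0],0],[[0,0,0],0],[[0,0,0],0],[[0,0,0],0]], "gripper": 255, "squeeze": 25}}

```text
time: 31.53
eef_pos: [0.6151, 0.0415, 0.1532]
ee_rot: [-0.279, 3.129, 0.001]
contact_force: [0.1, 3.2, 2.9]
opening: 0.0253
```

```bash
python3 - <<'E'
from path import *
p,W=cloud("wrist");cv2.imwrite("pics/w29.png",p[:,:,::-1]);crop("pics/s29.png")
plan(range(37,110,5),zoff=-.003)
E
```

```text
[59.6 25.2 44.4]
t 31.6333 F [0.1 3.3 2.5] az 190.2 q6 -1.87 op 0.0253
37 [[0.02,0.01,0.00],-0.02],
42 [[-0.01,-0.14,-0.03],1.01],
47 [[-0.01,-0.14,-0.04],1.00],
52 [[-0.01,-0.14,-0.04],0.98],
57 [[-0.01,-0.14,-0.04],0.96],
62 [[-0.00,-0.14,-0.05],0.95],
67 [[-0.00,-0.13,-0.05],0.93],
72 [[-0.00,-0.13,-0.05],0.92],
77 [[-0.00,-0.13,-0.05],0.91],
82 [[0.00,-0.13,-0.05],0.90],
87 [[0.00,-0.13,-0.05],0.90],
92 [[0.00,-0.13,-0.05],0.90],
97 [[0.01,-0.13,-0.05],0.90],
102 [[0.01,-0.13,-0.05],0.90],
107 [[0.01,-0.13,-0.05],0.91],
```

View pics/w29.png

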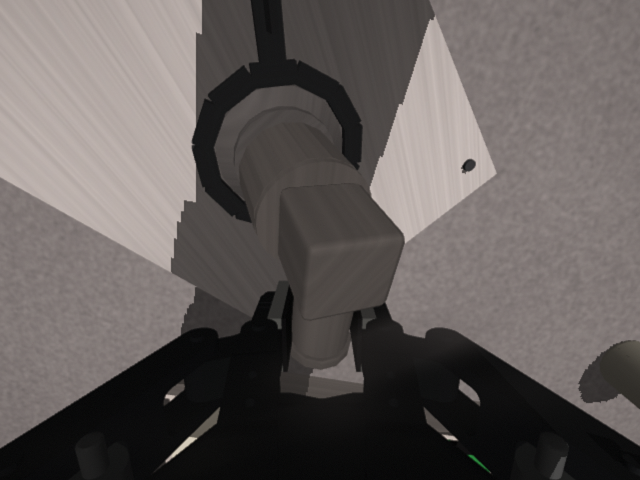

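View pics/s29.png

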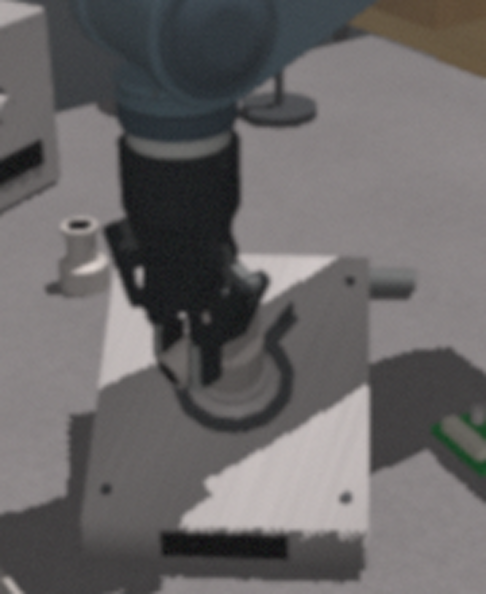

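The tube is gripped (opening 25.3 mm). Now I turn along the computed arc.

Emit:
{"api": "send_rows", "payload": {"commands": [[[0,-0.07,-0.015],0.5],[[0,-0.07,-0.015],0.5],[[-0.01,-0.14,-0.04],1],[[-0.01,-0.14,-0.04],0.98],[[-0.01,-0.14,-0.04],0.96],[[0,-0.14,-0.05],0.95],[[0,0,0],0],[[0,0,0],0]]}}

```text
time: 32.3
eef_pos: [0.6157, 0.0234, 0.1578]
ee_rot: [0.386, 3.117, -0.002]
contact_force: [0.2, -0.3, 0.9]
opening: 0.0243
```

```bash
python3 - <<'E'
from path import *
p,W=cloud("wrist");cv2.imwrite("pics/w30.png",p[:,:,::-1]);crop("pics/s30.png")
plan(range(62,83,5),zoff=-.003);print(get_state()["torque"])
E
```

```text
[46.2 37.2 49. ]
t 32.4 F [ 0.7  0.3 -0. ] az 165.9 q6 -1.47 op 0.0246
62 [[0.02,0.04,-0.01],0.00],
67 [[-0.00,-0.13,-0.05],0.93],
72 [[-0.00,-0.13,-0.05],0.92],
77 [[-0.00,-0.13,-0.05],0.91],
82 [[0.00,-0.13,-0.05],0.90],
[-0.2404431  -0.27324915  0.02960995]
```

View pics/w30.png

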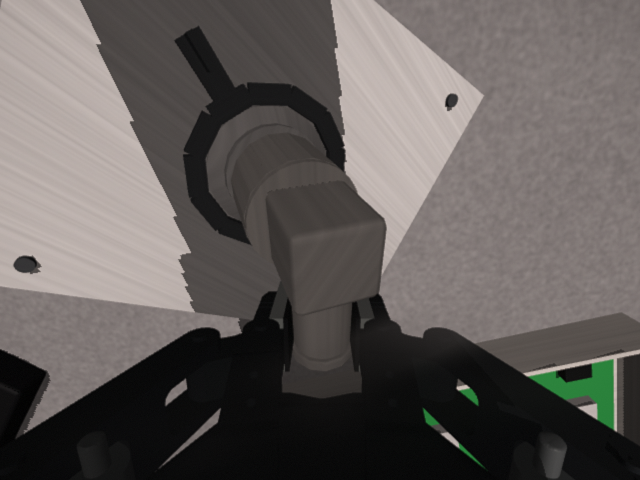

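The elbow follows with almost no force. I continue.

Emit:
{"api": "send_rows", "payload": {"commands": [[[0.01,-0.12,-0.05],0.93],[[0,-0.13,-0.05],0.92],[[0,-0.13,-0.05],0.91],[[0,-0.13,-0.05],0.9],[[0,-0.13,-0.05],0.9],[[0,-0.13,-0.05],0.9],[[0,0,0],0],[[0,0,0],0]]}}

```text
time: 33.07
eef_pos: [0.6063, 0.007, 0.165]
ee_rot: [-1.109, -2.937, 0.001]
contact_force: [-3.4, 1.3, 1.8]
opening: 0.0242
```

```bash
python3 - <<'E'
from path import *
p,W=cloud("wrist");cv2.imwrite("pics/w31.png",p[:,:,::-1]);crop("pics/s31.png")
plan(range(92,218,5),zoff=-.003);print(get_state()["torque"])
E
```

```text
[27.6 40.5 56.2]
t 33.1667 F [-3.6  0.6  1.1] az 138.6 q6 -1.02 op 0.0242
92 [[-0.02,0.01,-0.04],0.02],
97 [[0.01,-0.13,-0.05],0.90],
102 [[0.01,-0.13,-0.05],0.90],
107 [[0.01,-0.13,-0.05],0.91],
112 [[0.01,-0.13,-0.05],0.92],
117 [[0.01,-0.13,-0.05],0.93],
122 [[0.02,-0.13,-0.05],0.94],
127 [[0.02,-0.14,-0.04],0.96],
132 [[0.02,-0.14,-0.04],0.97],
137 [[0.02,-0.14,-0.04],0.99],
142 [[0.02,-0.14,-0.03],1.01],
147 [[0.02,-0.14,-0.03],1.03],
152 [[0.02,-0.14,-0.02],1.05],
157 [[0.01,-0.14,-0.02],1.07],
162 [[0.01,-0.14,-0.01],1.08],
167 [[0.01,-0.14,-0.01],1.09],
172 [[0.01,-0.14,-0.00],1.10],
177 [[0.01,-0.14,0.00],1.11],
182 [[0.00,-0.14,0.01],1.11],
187 [[0.00,-0.14,0.01],1.11],
192 [[-0.00,-0.14,0.02],1.11],
197 [[-0.00,-0.14,0.02],1.10],
202 [[-0.01,-0.14,0.03],1.08],
207 [[-0.01,-0.14,0.03],1.07],
212 [[-0.01,-0.14,0.04],1.05],
217 [[-0.01,-0.14,0.04],1.03],
[0.01465631 0.55632085 0.05995575]
```

View pics/w31.png

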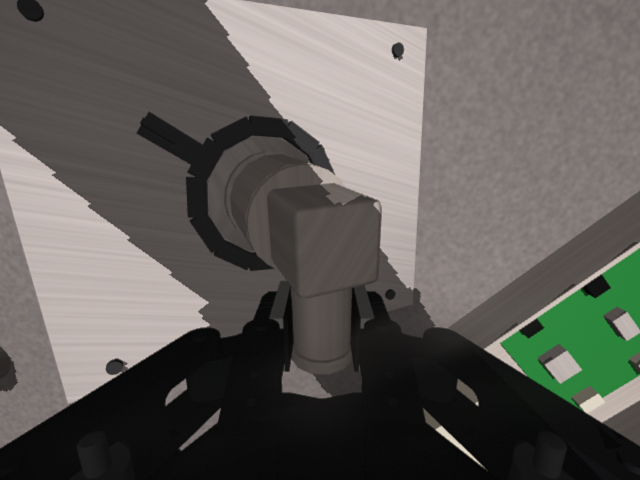

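View pics/s31.png

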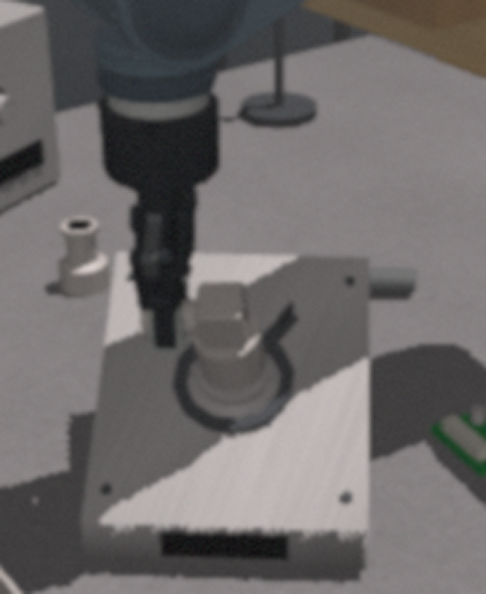

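At about 92° the elbow looks upright and well seated. I continue to about 142°.

Emit:
{"api": "send_rows", "payload": {"commands": [[[0,-0.12,-0.07],0.9],[[0.01,-0.13,-0.06],0.9],[[0.01,-0.13,-0.05],0.91],[[0.01,-0.13,-0.05],0.92],[[0.01,-0.13,-0.05],0.93],[[0.02,-0.13,-0.05],0.94],[[0.02,-0.14,-0.04],0.96],[[0.02,-0.14,-0.04],0.97],[[0.02,-0.14,-0.04],0.99],[[0.02,-0.14,-0.03],1],[[0,0,0],0],[[0,0,0],0]]}}

```text
time: 34.17
eef_pos: [0.5769, -0.0042, 0.1769]
ee_rot: [-2.191, -2.25, -0.001]
contact_force: [0.6, 4.0, -2.7]
opening: 0.0239
```

```bash
python3 - <<'E'
from path import *
p,W=cloud("wrist");cv2.imwrite("pics/w32.png",p[:,:,::-1]);crop("pics/s32.png")
plan([142,147,152],zoff=-.003);print(get_state()["torque"])
E
```

```text
[ 0.1 25.  68.1]
t 34.2667 F [ 0.8  4.5 -3.7] az 91.5 q6 -0.23 op 0.0242
142 [[-0.04,-0.02,-0.02],0.04],
147 [[0.02,-0.14,-0.03],1.03],
152 [[0.02,-0.14,-0.02],1.05],
[ 0.5227916  -0.17594013 -0.15246531]
```

View pics/w32.png

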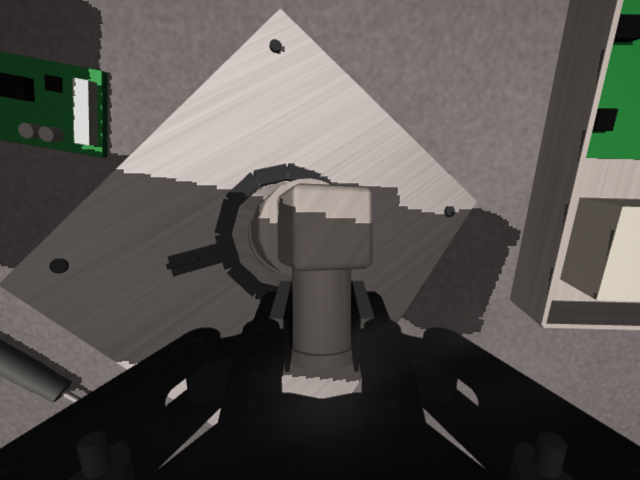

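Emit:
{"api": "send_rows", "payload": {"commands": [[[-0.01,-0.14,-0.04],1],[[0.01,-0.14,-0.03],1],[[0.01,-0.14,-0.02],1],[[0.01,-0.14,-0.01],1],[[0.01,-0.14,-0.01],1],[[0.01,-0.14,0],1],[[0.01,-0.14,0],1],[[0,-0.14,0.01],1],[[0,-0.14,0.01],1],[[0,-0.14,0.02],1],[[0,0,0],0.8],[[0,0,0],0],[[0,0,0],0]]}}

```text
time: 35.35
eef_pos: [0.5478, 0.0083, 0.1809]
ee_rot: [2.973, 1.009, 0.008]
contact_force: [3.7, 1.7, 1.0]
opening: 0.0241
```

```bash
python3 - <<'E'
from path import *
p,W=cloud("wrist");cv2.imwrite("pics/w33.png",p[:,:,::-1]);crop("pics/s33.png")
plan([192,197,202,207,212,215],zoff=-.003);print(get_state()["torque"])
E
```

```text
[-8.9 -5.3 72.1]
t 35.45 F [5.3 3.  1.7] az 37.5 q6 0.72 op 0.0237
192 [[-0.03,-0.12,0.08],0.10],
197 [[-0.00,-0.14,0.02],1.10],
202 [[-0.01,-0.14,0.03],1.08],
207 [[-0.01,-0.14,0.03],1.07],
212 [[-0.01,-0.14,0.04],1.05],
215 [[-0.01,-0.08,0.03],0.62],
[ 0.21467713 -0.70474128  0.0527685 ]
```

View pics/w33.png

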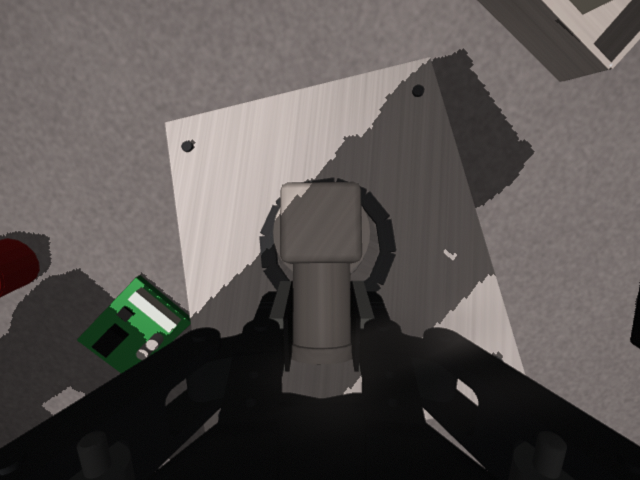

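Emit:
{"api": "send_rows", "payload": {"commands": [[[-0.01,-0.14,0.03],0.5],[[-0.01,-0.14,0.04],1],[[-0.01,-0.14,0.04],1],[[-0.01,-0.14,0.04],1],[[-0.01,-0.12,0.04],1],[[-0.01,-0.04,0.04],0.5],[[0,0,0],0],[[0,0,0],0],[[0,0,0],0]]}}

```text
time: 36.2
eef_pos: [0.5395, 0.0222, 0.1775]
ee_rot: [3.119, 0.341, 0.015]
contact_force: [4.0, -0.9, 9.4]
opening: 0.024
```

```bash
python3 - <<'E'
from path import *
p,W=cloud("wrist");cv2.imwrite("pics/w34.png",p[:,:,::-1]);crop("pics/s34.png")
plan([215],zoff=-.003);print(get_state()["torque"])
E
```

```text
[ -3.4 -20.6  68.7]
t 36.3 F [3.1 0.4 7.9] az 12.5 q6 1.19 op 0.024
215 [[-0.08,-0.09,0.09],0.02],
[-0.31258187 -0.72228453  0.01740053]
```

View pics/w34.png

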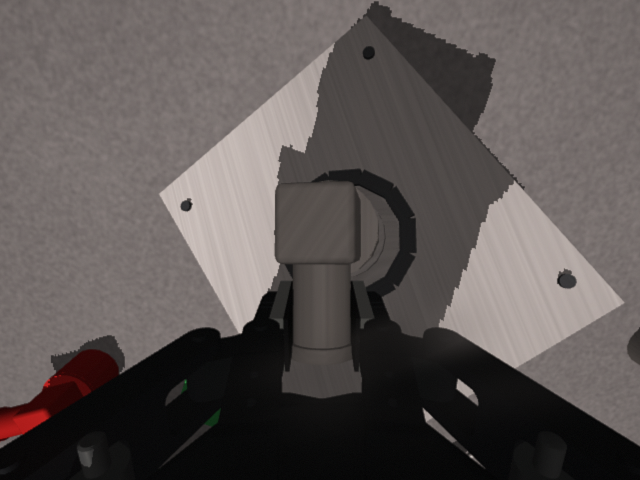

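View pics/s34.png

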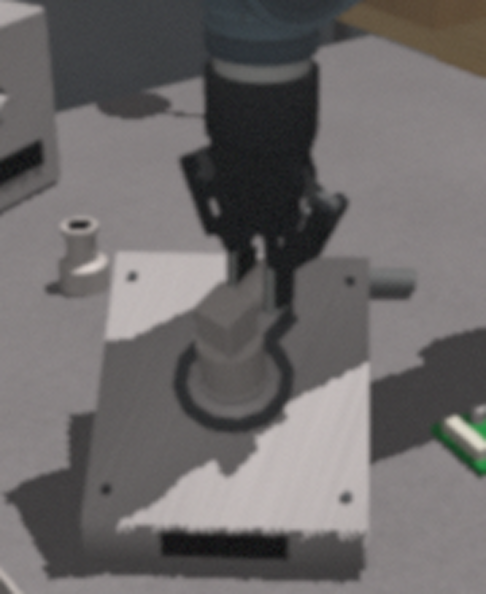

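The turn is at about 215°. I open, rise and check the result.

Emit:
{"api": "send_rows", "payload": {"commands": [[[0,0,0],0],[[0,0,0],0],[[0,0,0],0],[[0,0,-0.3],0],[[0,0,-0.8],0],[[0,0,-1],0],[[0,0,-1],0],[[0,0,-1],0],[[0,0,0],0]], "gripper": 90}}

```text
time: 37.05
eef_pos: [0.5382, 0.0232, 0.2823]
ee_rot: [3.12, 0.339, 0.015]
contact_force: [-0.9, 0.0, 0.4]
opening: 0.0553
```

```bash
python3 - <<'E'
from path import *
import pt
p,W,L=top();cv2.imwrite("pics/w35.png",p[:,:,::-1])
np.savez("c_w35.npz",p=p,W=W)
crop("pics/s35.png")
plan([215],zoff=.06)
pt.pts("wrist",p,W,38,[-.0006])
q,Wt=cloud("top");cv2.imwrite("pics/t35.png",cv2.resize(q[150:310,240:410,::-1],None,fx=3.5,fy=3.5))
E
```

```text
wrist top n 201 c [ 3.7 -2.9 81.9] normal [ 0.03 -0.05  1.  ] lean 3.3 rect [ 3.1 -1.8] [29.  28.6] 34.4 std 0.27
   tube dir psi -147.4 1251 tube centroid [-35.1 -22.4  73.8]
[ -4.6 -24.  168.4]
t 37.15 F [-0.1 -0.4  0.5] az 12.4 q6 1.19 op 0.0552
215 [[0.04,-0.01,1.56],-0.00],
wrist n 340 bbox [333 256  13  28] r 46.06371760160677 71.14268419422653 ang by r [(46, -32.7), (52, -34.0), (58, -34.1), (64, -34.1)] z -6.978545194887317 7.94245780895024
    fin 92 [ 51.74 -36.06   5.06] ang -34.543363410992136
```

View pics/w35.png

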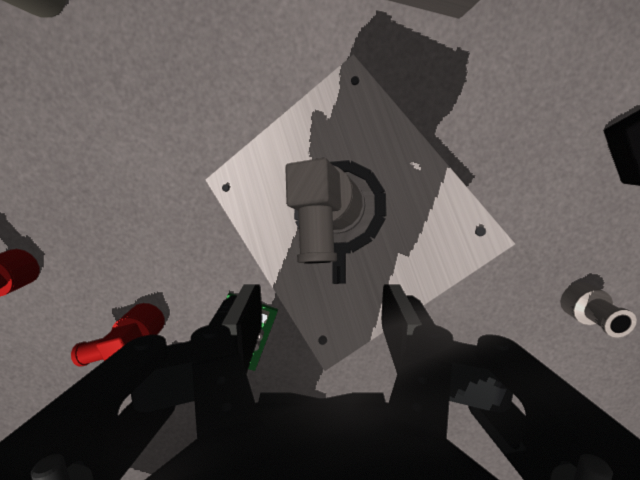

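View pics/s35.png

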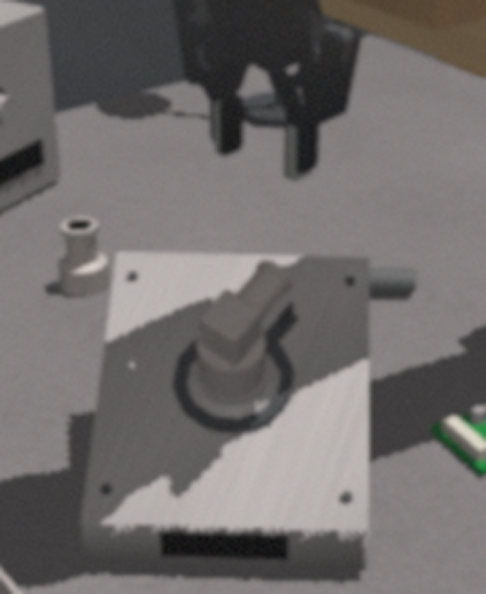

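```bash
python3 - <<'E'
from h import *
a=np.radians(34.4)
for nm,o in(("wrist",-.0006),("top",-.002),("scene",-.0022)):
    p,W=cloud(nm)
    X=-np.cos(a)*DD-np.sin(a)*V; Y=np.cross(NN,X)
    L=(W-PP-o*V)@np.stack([X,Y,NN],1)*1000
    for lo,hi in((22,30),(30,38),(38,46),(48,56)):
        m=(L[...,0]>lo)&(L[...,0]<hi)&(abs(L[...,1])<25)&(L[...,2]>50)&(L[...,2]<90);q=L[m]
        if len(q)>5:
            t=q[q[:,2]>np.percentile(q[:,2],70)]
            print(nm,(lo,hi),len(q),"y range",q[:,1].min().round(1),q[:,1].max().round(1),"mid",((q[:,1].min()+q[:,1].max())/2).round(1),"ridge y",t[:,1].mean().round(1),"ztop",np.percentile(q[:,2],95).round(1),"xmax",q[:,0].max().round(1))
E
```

```text
wrist (22, 30) 410 y range -13.9 10.5 mid -1.7 ridge y -1.9 ztop 75.8 xmax 30.0
wrist (30, 38) 409 y range -12.4 11.0 mid -0.7 ridge y -1.6 ztop 75.7 xmax 38.0
wrist (38, 46) 422 y range -13.1 11.1 mid -1.0 ridge y -1.3 ztop 75.9 xmax 46.0
wrist (48, 56) 352 y range -14.5 13.4 mid -0.5 ridge y -0.7 ztop 77.6 xmax 53.7
top (48, 56) 43 y range -15.8 10.7 mid -2.5 ridge y -10.6 ztop 66.8 xmax 55.3
scene (22, 30) 51 y range -14.6 6.7 mid -4.0 ridge y -1.2 ztop 74.6 xmax 30.0
scene (30, 38) 46 y range -14.3 10.8 mid -1.8 ridge y -2.0 ztop 73.5 xmax 37.8
scene (38, 46) 49 y range -14.2 8.0 mid -3.1 ridge y -2.9 ztop 75.1 xmax 45.8
scene (48, 56) 49 y range -15.3 11.9 mid -1.7 ridge y -1.0 ztop 75.9 xmax 54.9
```

```bash
python3 -c "
from rig import *
print(get_state()['time'],get_state()['contact_force']);print(finish_job())"
```

```text
37.35 [ 0.6241549  -0.01757598 -0.34150308]
the job is handed in; nothing more can be done
None
```

The elbow is screwed onto the stub with its outlet over the pointer. I let go, the arm is clear, and I handed the job in at about 37 s of the 67 s allowed.

I tilted it in the grip against the stub's nose and dropped it through the notches. I then turned it about 215° clockwise, first by the block and then by gripping the outlet tube.

Last checks before handing in:

| Check | Measured | Limit |
|---|---|---|
| Outlet mouth, sideways from the pointer | 0.5–2.5 mm | 7 mm |
| Outlet centre above the seat | about 61.4 mm | 56–66.8 mm |
| Lean of the elbow | about 3.3° (0.06 rad) | 0.12 rad |
| Pointer fin angle, before and after | −34.6° and −34.5° | tip within 5 mm |
| Contact force after letting go | about 0 | no touching |

- **Disagreement:** the cameras differed by 1–2 mm on position. The top view of the mouth was partly hidden, so I relied mostly on the wrist view.
- **Hard contact:** on my first try at straddling the tube, a finger pad landed on the block and the wrist force reached about 68 N. That is under the 120 N wrist limit. The arm and gripper body limit is 40 N. I judged that only a finger touched, from the geometry, and could not confirm it.
- **Recovery:** that contact left the elbow leaning on one lug. I regripped it, set it straight and turned it into the thread.
- **Bystanders:** I did not re-measure the coupling, bottle or power supply. No move went near them.

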